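# Hook down the flap of a raised locker in the mobile lab

### The arm

A 7-joint arm with a two-finger parallel gripper is mounted at the origin on the work surface. World frame = base frame: x ahead of the robot, y to its left, z up, the work surface at z = 0. Lengths are in m, angles in rad, forces in N, time in s.
With the tool pointing down it reaches from about 0.425 to 0.875 m from the base axis. Payload 4.7 kg.
Tool frame: the origin (TCP) lies where the fingers leave the gripper's body, on its centre line; the fingertips stand 70 mm ahead of it and the grasp point (between the pads) lies 51 mm ahead of it; z points along the fingers, y is the line along which they close (so a half turn about z gives the same grasp; the last joint's range is limited). The gripper opens to 87 mm and grips with 3 to 60 N. Pads are 19 mm wide; open, the fingers measure 117 mm over their backs; the gripper's body (75 mm by 190 mm) begins 51 mm behind the grasp point.
Start: joints at [1.232, 0.321, -0.07, 1.45, 0.023, 1.371, -0.057], TCP at [0.225, -0.61, 0.292] pointing down, gripper open.
Joint ranges: [-2.86, 2.86], [-0.3, 2.09], [-1.38, 1.24], [0.06, 2.45], [-1.56, 4.7], [0.09, 2.05], [-2.69, 2.69]. Speed limits (rad/s): [2.57, 2.57, 3.14, 3.14, 3.14, 3.14, 3.14].

### API

Orientations are given as a rotation vector (axis times angle).
In Python, from bench import ctrl gives the robot as it stands.
- The arm moves only by the tool play_rows, never from a script. Its argument "increments" is a list that holds one entry, the list of rows, each a list of 7 numbers: the shift along the tool's x, y, z as a fraction of full scale, then the turn, a rotation vector about the tool's x, y, z as a fraction of full scale, then the gripper command: -1 is shut, 1 is fully open, values between are in proportion. A call has 1 to 8 rows; each row is the pose to reach, as a shift and turn from the pose commanded when the call began, along the tool's axes at that moment; what a row does not reach only later rows make up. Full scale, the value 1, is 0.1 m for a shift and 90 degrees for a turn. A row lasts 1/10 s, in which the tool goes at most 50 mm and 8.59 degrees, less where a joint would pass 70% of its speed; a pose out of reach is approached as far as the arm can. A call with a number of a shift or a turn outside -1 to 1 is refused whole. A call with a gripper value outside its range is refused whole. The fingers move at their own pace and stop on an object; "squeeze" is the grip in N (left out, the last holds). Time passes only in rows, so rows that repeat a pose let the fingers close. It gives the time, the measured TCP pose, the force, the opening and the grip force at its end, in the units of the state.
- ctrl.get_state(): the state, without advancing time (a new reading comes with each control period).
- ctrl.get_image(name): name is "scene" or "top" or "wrist"; returns the picture (400x640x3 uint8, red, green, blue); there is no depth.
- ctrl.get_calibration(name): a dict with "vertical_fov" (degrees; the focal length in pixels is half the picture's height over the tangent of half this angle, whatever the lens; pixels are square), "cx", "cy" (the principal point, pixels), "R" (3x3) and "t" (3): a world point X has camera coordinates R X + t; the wrist camera has in their place "T_tool_cam" (4x4, takes a point from camera to tool coordinates, whose origin is the TCP and whose axes are the flange's). Camera axes: x right, y down, z forward; pixel columns grow to the right and rows downward; lengths in m; the calibration is good to about 2 mm. A picture is of the moment at which its call begins: read the wrist's pose just before it. get_calibration takes no time and is no camera call.
- ctrl.close_job(): hands the job in; it is judged then, once.
The state is a dict: "time": time; "joint_positions": joint angles; "qd": joint speeds; "joint_torque": joint torques, N m; "position": TCP position; "tool_rot": TCP orientation; "ft_force": force on the tool from outside, world axes, zero at the start; "torque": the same for the moment, N m; "grip_width": opening from 0.0 (shut) to 1.0 (fully open); "grip_force": force on a finger pad.
Only numpy, scipy, OpenCV 4.12 (cv2) and the standard library are available. Lean on these libraries where they do the work, as an engineer would, in place of code of your own. Each camera call takes 0.05 s, during which the arm holds its last target. There are 200 camera calls.

### The job

Take the telescopic hook pole from its rest, catch the drop ring of the raised locker's flap with the hook and swing the flap gently down until it lies fully open on its stop. Then unhook the pole and lay it back in both saddles of its rest. Touch the locker only with the pole, feel your way rather than force it (never push or pull harder than about 20 N), do not let the flap slam, and leave everything else on the bench where it is.

Things in the scene. Friction and masses are not known exactly. Their poses are not given: they have to be found in the camera images.
- locker: white raised locker on the legs of its bench rack, 320 wide, 240 deep, top 362 mm above the bench; origin on the bench under its middle, x from its front to its back (the flap is on the -x side), y along its width, z up. The flap's hinge line runs along y at x = -120, z = 160 mm. The flap covers the front: 12 thick, 320 wide, 188 mm high, outer face at x = -132 mm when shut
- flap (a joint): angle of the flap, rad: 0 shut (upright), 1.571 fully down (level, on its stop). It turns about its lower edge, the upper edge coming out and down. Friction stays keep it at any angle it is left at, even against its weight (450 g, may differ by a fifth): moving it takes about 5 N at the ring when shut, 1 to 3 N near the bottom, more when moved fast
- ring_hinge (a point): middle of the hinge pin of the flap's steel drop ring (the eye), 140 mm up the flap from its hinge line, 6 mm in front of the outer face; axes of the flap: z up it, -x out of its face, y along the pin. The ring is 6 mm round bar: two arms 40 mm apart inside run from two lugs to a cross bar, straight over its middle 30 mm, whose axis lies 44 mm from the pin
- flap_face (a point): point of the flap's outer face straight behind the middle of the pin; the face is flat and bare here between the lugs and arms, and above and below. The ring turns on its pin from flat on the face (hanging down) to 100 degrees out. A little stiff (0.02 N m), it stays as it was left: at the start 7 to 20 degrees out from the face, not measured. At 7 degrees only 8 mm is free behind the bar
- pole: telescopic hook pole, 140 g: flat-sided black handle 110 long, 24 wide, 28 mm high, then an 11 mm tube with a clamp collar 190 to 212 mm ahead, out of which comes an 8 mm steel rod, its end turned down at right angles as the hook. Origin on the rod's axis in the middle of the handle (the rod itself is not measured); x along the pole to the hook, y across the handle, z up. Balance point 110 to 150 mm ahead
- rest: fixed pole rest: foot 160 x 60 mm on the bench and two V saddles, open upward, 76 and 178 mm ahead of its origin along its x, under the pole's tube. The pole belongs in it with its origin 55 mm straight above that of the rest, x along the rest's x, hook pointing down. The V's are about 48 mm wide at the top, which is 70 mm above the bench
- collar (a point): fixed on the pole's axis at x = 212 mm, where the rod comes out of the collar. The hook is a 7 mm pin, pointing to the pole's -z, ending in a round point 24 mm below the rod's axis (20 mm below its underside). The rod is firmly clamped wherever its last user left it: the pin's axis stands at x = 250 to 340 mm, so 38 to 128 mm ahead of this point, not measured
- tip_box: pipette-tip box, 122 x 84 x 70 mm, origin under its centre; a bystander
- tube_rack: white tube rack, 60 x 160 x 50 mm, origin under its centre; a bystander
- reagent: amber screw jar, 68 mm across, 125 mm high, origin under its centre; a bystander
- beaker: glass beaker, 68 mm across, 80 mm high, origin under its centre; a bystander
- dishes: stack of two flat culture dishes, 90 mm across, 30 mm high, origin under its centre; a bystander, on the bench under or near the swing of the flap
- marker: lying marker pen, 140 mm long, 18 mm thick, origin under its middle; a bystander
Mind the look-alikes: they are no part of the job. Leave any green or pink look-alike of the rest alone.

How it is judged:
By the outcome, as a careful person would: the job done as asked, in the order asked, and still so for the second after the job is handed in, with the robot touching nothing.
It also fails if it takes over 61 s, if anything falls off the work surface, if the arm or the gripper's body presses on something with over 40 N, if the wrist force passes 120 N, or if a joint passes its speed limit or range.

## Working session

There is one attempt and no reset: what is moved stays moved. The work goes in short steps, Python scripts to look and compute and a tool call to move; the robot and the scene stay as the last step left them, time stands still between calls to the robot, and variables do not carry over. Pictures are saved under pics/ and viewed, at most 10 in all, crops included, and the job is handed in when it is done.

Besides the shell and the picture viewer there is one more tool, called after "Call:" by a JSON object that holds its "method" and its "body". play_rows: Moves the arm, as the interface text tells. Shift numbers are shares of 0.1 m and turn numbers shares of 90 degrees, none past 1 either way. Its arguments: {"type":"object","properties":{"increments":{"type":"array"},"squeeze":{"type":"number"}},"required":["increments"]}

```bash
ls; mkdir -p pics
python3 - <<'E'
from bench import ctrl
import cv2,json,numpy as np
s=ctrl.get_state(); print({k:np.round(v,3).tolist() for k,v in s.items()})
for n in("scene","top"):
    im=ctrl.get_image(n); cv2.imwrite(f"pics/{n}0.png",im[:,:,::-1])
for n in("scene","top","wrist"):
    c=ctrl.get_calibration(n); print(n,{k:np.round(v,4).tolist() for k,v in c.items()})
E
```

```text
pics
{'time': 0.0, 'joint_positions': [1.232, 0.322, -0.07, 1.452, 0.023, 1.371, -0.057], 'qd': [-0.001, 0.0, 0.0, -0.001, -0.001, -0.0, -0.002], 'joint_torque': [-0.0, -49.129, -0.404, -31.252, -0.064, 0.044, 0.0], 'position': [0.224, -0.61, 0.291], 'tool_rot': [-3.091, -0.551, 0.001], 'ft_force': [-0.137, -0.545, 0.245], 'torque': [0.061, 0.023, -0.016], 'grip_force': 0.0, 'grip_width': 1.001}
scene {'vertical_fov': 48.8456, 'cx': 318.648, 'cy': 200.4567, 'R': [[-0.2539, 0.9671, 0.0173], [0.6168, 0.1757, -0.7672], [-0.745, -0.1841, -0.6411]], 't': [0.1787, -0.1604, 1.9898]}
top {'vertical_fov': 44.0919, 'cx': 324.0857, 'cy': 197.6838, 'R': [[0.0106, -0.9999, 0.0087], [-0.9922, -0.0116, -0.1238], [0.1239, -0.0073, -0.9923]], 't': [-0.0963, 0.5124, 1.6023]}
wrist {'vertical_fov': 65.2402, 'cx': 316.4405, 'cy': 197.8867, 'T_tool_cam': [[0.0004, -0.9594, -0.2821, 0.0773], [1.0, 0.0007, -0.0008, -0.0008], [0.001, -0.2821, 0.9594, -0.0922], [0.0, 0.0, 0.0, 1.0]]}
```

View pics/scene0.png

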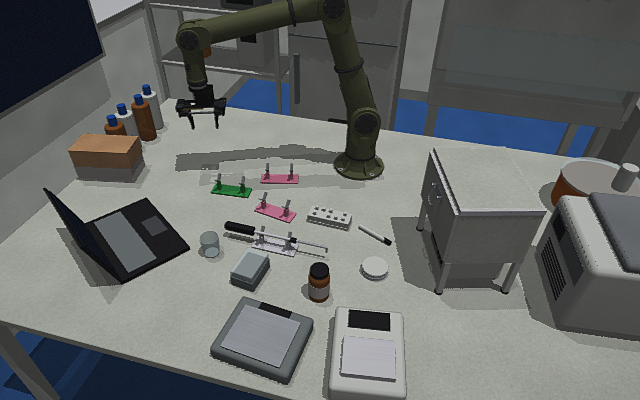

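View pics/top0.png

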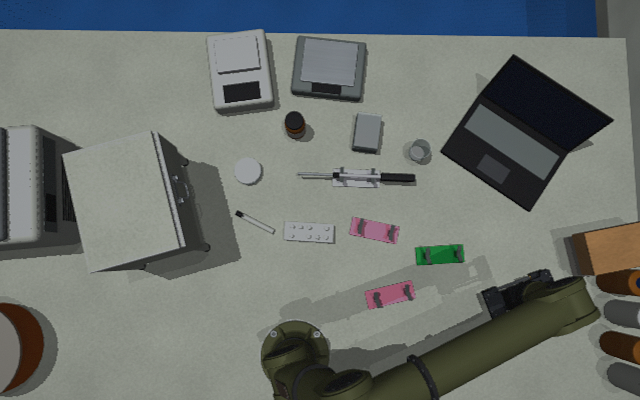

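Scene view: the pole lies in the white rest, handle end at about (226,224) and hook near (326,250). The green rest (231,190) and the pink ones (280,180) and (275,211) are decoys. Top view: handle end (415,178), rod end (297,175), locker top at (63–200,132–272), flap on its right side with the ring at about (182,185), dishes (248,171).

```bash
cat > h.py <<'E'
from bench import ctrl
import numpy as np, cv2
from scipy.spatial.transform import Rotation as Ro
def cam(n, s=None):
    c=ctrl.get_calibration(n); f=200/np.tan(np.radians(c["vertical_fov"])/2)
    if n=="wrist":
        T=np.eye(4); T[:3,:3]=Ro.from_rotvec(s["tool_rot"]).as_matrix(); T[:3,3]=s["position"]
        W=np.linalg.inv(T@np.array(c["T_tool_cam"])); R,t=W[:3,:3],W[:3,3]
    else: R,t=np.array(c["R"]),np.array(c["t"])
    return dict(f=f,c=np.array([c["cx"],c["cy"]]),R=R,t=t)
def proj(C,X):
    p=C["R"]@np.asarray(X,float)+C["t"]; return C["f"]*p[:2]/p[2]+C["c"]
def ray(C,uv):
    d=np.append((np.asarray(uv,float)-C["c"])/C["f"],1); d=C["R"].T@d
    return -C["R"].T@C["t"], d/np.linalg.norm(d)
def onz(C,uv,z):
    o,d=ray(C,uv); return o+d*(z-o[2])/d[2]
def tri(*cu):
    A=np.zeros((3,3));b=np.zeros(3);L=[ray(C,u) for C,u in cu]
    for o,d in L: P=np.eye(3)-np.outer(d,d); A+=P; b+=P@o
    X=np.linalg.solve(A,b); return X, max(np.linalg.norm((np.eye(3)-np.outer(d,d))@(X-o)) for o,d in L)
def snap(name):
    "wrist picture + camera, saved"
    s=ctrl.get_state(); im=ctrl.get_image("wrist"); cv2.imwrite(f"pics/{name}.png",im[:,:,::-1]); C=cam("wrist",s); np.save(f"pics/{name}.npy",C,allow_pickle=True); return im,C
def load(name): return cv2.imread(f"pics/{name}.png"), np.load(f"pics/{name}.npy",allow_pickle=True).item()
def move(P,rv=None,s=None):
    "fractions for row going from present pose to TCP P, rotation matrix rv"
    s=s or ctrl.get_state(); R0=Ro.from_rotvec(s["tool_rot"]).as_matrix()
    a=R0.T@(np.asarray(P)-s["position"])/.1
    b=np.zeros(3) if rv is None else Ro.from_matrix(R0.T@rv).as_rotvec()/(np.pi/2)
    return np.round(a,3),np.round(b,3)
E
python3 - <<'E'
from h import *
S,T=cam("scene"),cam("top")
np.set_printoptions(precision=4,suppress=True)
print("handle end",tri((S,(226,224)),(T,(415,178))),"hook",tri((S,(326,250)),(T,(298,175))))
for u in((63,153),(155,132),(202,257),(92,272)): print("locker top",onz(T,u,.362))
print("ring?",onz(T,(182,185),.3))
for n,u,z in(("dish",(248,171),.03),("tip",(367,133),.07),("rack",(310,233),.05),("jar",(294,122),.125),("beak",(419,151),.08),("mark",(255,222),.018)): print(n,onz(T,u,z))
R0=Ro.from_rotvec(ctrl.get_state()["tool_rot"]).as_matrix(); print(R0)
a=cv2.imread("pics/top0.png")[100:290,40:220]; b=cv2.imread("pics/top0.png")[110:250,230:440]
c=cv2.imread("pics/scene0.png")[130:300,410:560]
z=lambda i:cv2.resize(i,(400,300),interpolation=cv2.INTER_CUBIC)
cv2.imwrite("pics/z1.png",np.vstack([np.hstack([cv2.resize(a,(400,300)),z(c)]),np.hstack([z(b),z(cv2.imread("pics/scene0.png")[200:270,210:340])])]))
E
```

```text
handle end (array([ 0.5777, -0.3845,  0.057 ]), np.float64(0.0035164166466056753)) hook (array([ 0.5876, -0.004 ,  0.0384]), np.float64(0.0008321872800747286))
locker top [0.5836 0.6062 0.362 ]
locker top [0.6439 0.3658 0.362 ]
locker top [0.3136 0.2268 0.362 ]
locker top [0.2722 0.5081 0.362 ]
ring? [0.5107 0.3047 0.3   ]
dish [0.6003 0.164  0.03  ]
tip [ 0.7247 -0.2291  0.07  ]
rack [ 0.3952 -0.0459  0.05  ]
jar [0.7432 0.0084 0.125 ]
beak [ 0.6643 -0.3976  0.08  ]
mark [0.4313 0.1375 0.018 ]
[[ 0.9384  0.3455 -0.0007]
 [ 0.3455 -0.9384  0.0015]
 [-0.0001 -0.0017 -1.    ]]
```

View pics/z1.png

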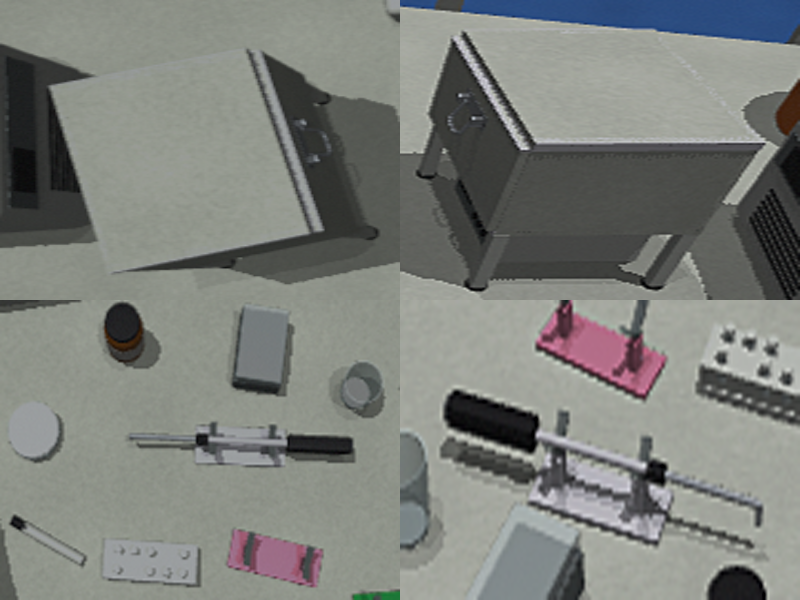

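Locker faces roughly (0.24,-0.97). The candidates for the pole and rest are the white rest with the pole on it at top (357,178), versus the pink rests at (375,230) and (390,295) and the green one at (440,254). I choose the white rest carrying the pole, which the close crop confirms: white foot, tube in two V's, hook down. Next I survey with the wrist camera.

Call:
{"method": "play_rows", "body": {"increments": [[[0.45, -0.39, -0.08, 0, 0, 0, 0.2], [0.9, -0.77, -0.15, 0, 0, 0, 0.2]]]}}

```text
time: 0.3
position: [0.2721, -0.523, 0.3036]
tool_rot: [-3.092, -0.545, 0.001]
ft_force: [1.9, 0.3, 0.3]
grip_width: 0.896
grip_force: 0.0
```

Call:
{"method": "play_rows", "body": {"increments": [[[0.45, -0.39, -0.08, 0, 0, 0, 0.2], [0.9, -0.77, -0.15, 0, 0, 0, 0.2]]]}}

```text
time: 0.5
position: [0.3218, -0.4348, 0.3174]
tool_rot: [-3.092, -0.551, 0.001]
ft_force: [1.3, 0.3, 0.6]
grip_width: 0.72
grip_force: 0.0
```

Call:
{"method": "play_rows", "body": {"increments": [[[0.45, -0.39, -0.08, 0, 0, 0, 0.2], [0.9, -0.77, -0.15, 0, 0, 0, 0.2]]]}}

```text
time: 0.7
position: [0.3702, -0.3481, 0.3303]
tool_rot: [3.093, 0.551, -0.001]
ft_force: [1.1, 0.2, 0.2]
grip_width: 0.619
grip_force: 0.0
```

Call:
{"method": "play_rows", "body": {"increments": [[[0.45, -0.39, -0.08, 0, 0, 0, 0.2], [0.9, -0.77, -0.15, 0, 0, 0, 0.2], [0.9, -0.77, -0.15, 0, 0, 0, 0.2], [0.9, -0.77, -0.15, 0, 0, 0, 0.2]]]}}

```text
time: 1.1
position: [0.4295, -0.243, 0.3457]
tool_rot: [3.091, 0.563, 0.002]
ft_force: [-0.4, -0.6, 0.6]
grip_width: 0.603
grip_force: 0.0
```

Run:
```python
from h import *
np.set_printoptions(precision=4,suppress=True)
im,C=snap("w1"); s=ctrl.get_state(); print(s["time"],s["position"],s["tool_rot"])
print("pole",proj(C,(.578,-.384,.055)),proj(C,(.588,-.004,.055)))
print(move((.52,.12,.39),s=s))
```

```text
1.15 [ 0.428  -0.2456  0.3452] [ 3.0914  0.5565 -0.0006]
pole [475.6228  95.586 ] [155.6738 -49.9279]
(array([ 2.137, -3.106, -0.45 ]), array([0., 0., 0.]))
```

Call:
{"method": "play_rows", "body": {"increments": [[[0.35, -0.35, -0.15, 0, 0, 0, 0.2], [0.7, -0.7, -0.3, 0, 0, 0, 0.2], [0.7, -0.7, -0.3, 0, 0, 0, 0.2]]]}}

```text
time: 1.45
position: [0.4714, -0.1522, 0.377]
tool_rot: [-3.09, -0.562, -0.006]
ft_force: [0.2, -0.3, 0.6]
grip_width: 0.6
grip_force: 0.0
```

Call:
{"method": "play_rows", "body": {"increments": [[[0.35, -0.35, -0.15, 0, 0, 0, 0.2], [0.7, -0.7, -0.3, 0, 0, 0, 0.2], [0.7, -0.7, -0.3, 0, 0, 0, 0.2], [0.7, -0.7, -0.3, 0, 0, 0, 0.2]]]}}

```text
time: 1.85
position: [0.5107, -0.0677, 0.405]
tool_rot: [3.092, 0.552, -0.001]
ft_force: [-0.1, -0.6, -0.2]
grip_width: 0.6
grip_force: 0.0
```

Run:
```python
from h import *
np.set_printoptions(precision=4,suppress=True)
im,C=snap("w2"); s=ctrl.get_state(); print(s["time"],s["position"],s["tool_rot"])
print("pole",proj(C,(.578,-.384,.055)),proj(C,(.588,-.004,.055)))
print("ring",proj(C,(.51,.30,.29)))
print(move((.53,.10,.40),s=s))
```

```text
1.9 [ 0.5102 -0.0693  0.4045] [ 3.0927  0.5479 -0.0024]
pole [534.9882 193.7634] [292.6216  92.4638]
ring [-265.2486   18.797 ]
(array([ 0.768, -1.522,  0.043]), array([0., 0., 0.]))
```

View pics/w2.png

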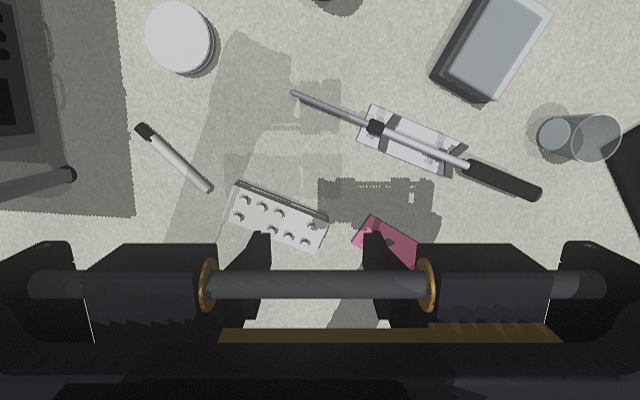

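Wrist w2: hook end at (293,94), collar (377,127), handle front (466,166), handle end (541,194), rest foot white under it. I'll plan a tilted look at the ring.

Run:
```python
from h import *
np.set_printoptions(precision=3,suppress=True)
s=ctrl.get_state(); R0=Ro.from_rotvec(s["tool_rot"]).as_matrix()
for tilt in(25,35):
  R=R0@Ro.from_rotvec([np.radians(tilt),0,0]).as_matrix()
  for P in((.50,.08,.38),(.48,.1,.40),(.46,.06,.36),(.48,.06,.33)):
    q=dict(position=np.array(P),tool_rot=Ro.from_matrix(R).as_rotvec()); C=cam("wrist",q)
    print(tilt,P,proj(C,(.51,.30,.28)),proj(C,(.588,-.004,.055)),-C["R"].T@C["t"],move(P,R,s))
```

```text
25 (0.5, 0.08, 0.38) [144.03   95.989] [538.945 128.6  ] [0.586 0.071 0.464] (array([ 0.418, -1.437,  0.244]), array([ 0.278, -0.   ,  0.   ]))
25 (0.48, 0.1, 0.4) [184.652  81.128] [565.995 116.817] [0.566 0.091 0.484] (array([ 0.298, -1.693,  0.044]), array([ 0.278, -0.   ,  0.   ]))
25 (0.46, 0.06, 0.36) [104.961  31.203] [545.954  83.273] [0.546 0.051 0.444] (array([-0.026, -1.387,  0.445]), array([ 0.278, -0.   ,  0.   ]))
25 (0.48, 0.06, 0.33) [58.659 54.047] [539.722 103.199] [0.566 0.051 0.414] (array([ 0.162, -1.318,  0.744]), array([ 0.278, -0.   ,  0.   ]))
35 (0.5, 0.08, 0.38) [194.212  96.766] [614.469 131.969] [0.591 0.058 0.456] (array([ 0.418, -1.437,  0.244]), array([ 0.389, -0.   ,  0.   ]))
35 (0.48, 0.1, 0.4) [230.35   82.563] [651.528 118.653] [0.571 0.078 0.476] (array([ 0.298, -1.693,  0.044]), array([ 0.389, -0.   ,  0.   ]))
35 (0.46, 0.06, 0.36) [162.329  38.211] [624.754  79.809] [0.551 0.038 0.436] (array([-0.026, -1.387,  0.445]), array([ 0.389, -0.   ,  0.   ]))
35 (0.48, 0.06, 0.33) [122.758  59.984] [614.036 102.804] [0.571 0.038 0.406] (array([ 0.162, -1.318,  0.744]), array([ 0.389, -0.   ,  0.   ]))
```

Call:
{"method": "play_rows", "body": {"increments": [[[0.1, -0.45, 0.06, 0, 0, 0, 0.2], [0.2, -0.9, 0.12, 0, 0, 0, 0.2]]]}}

```text
time: 2.1
position: [0.498, 0.0206, 0.392]
tool_rot: [3.095, 0.537, -0.002]
ft_force: [0.7, 1.0, 0.5]
grip_width: 0.601
grip_force: 0.0
```

Call:
{"method": "play_rows", "body": {"increments": [[[0.1, -0.3, 0.06, 0.09, 0, 0, 0.2], [0.2, -0.55, 0.12, 0.18, 0, 0, 0.2], [0.2, -0.55, 0.12, 0.278, 0, 0, 0.2], [0.2, -0.55, 0.12, 0.278, 0, 0, 0.2], [0.2, -0.55, 0.12, 0.278, 0, 0, 0.2]]]}}

```text
time: 2.6
position: [0.4983, 0.0796, 0.38]
tool_rot: [-2.671, -0.468, 0.106]
ft_force: [-0.5, 0.7, 0.3]
grip_width: 0.601
grip_force: 0.0
```

Run:
```python
from h import *
np.set_printoptions(precision=4,suppress=True)
im,C=snap("w3"); s=ctrl.get_state(); print(s["time"],s["position"],s["tool_rot"])
print("ring",proj(C,(.51,.30,.28)))
print(move((.49,.10,.30),s=s))
```

```text
2.65 [0.498  0.0812 0.3808] [-2.6711 -0.4721  0.1053]
ring [142.8037  94.3836]
(array([-0.01 ,  0.154,  0.819]), array([0., 0., 0.]))
```

Call:
{"method": "play_rows", "body": {"increments": [[[0, 0.08, 0.4, 0, 0, 0, 0.2], [0, 0.15, 0.8, 0, 0, 0, 0.2], [0, 0.15, 0.8, 0, 0, 0, 0.2], [0, 0.15, 0.8, 0, 0, 0, 0.2]]]}}

```text
time: 3.05
position: [0.4909, 0.1022, 0.3036]
tool_rot: [-2.669, -0.478, 0.105]
ft_force: [0.1, 0.3, 0.4]
grip_width: 0.6
grip_force: 0.0
```

Run:
```python
from h import *
np.set_printoptions(precision=4,suppress=True)
im,C=snap("w4"); s=ctrl.get_state(); print(s["time"],s["position"],s["tool_rot"])
print("ring",proj(C,(.51,.30,.28)))
a=load("w3")[0][:200,40:307]; b=load("w4")[0][:200,:267]
cv2.imwrite("pics/z2.png",np.hstack([cv2.resize(x,None,fx=1.5*1,fy=1.5,interpolation=cv2.INTER_CUBIC) for x in(a,b)]))
```

```text
3.1 [0.4918 0.1018 0.3045] [-2.6694 -0.4771  0.1015]
ring [51.2103 89.0406]
```

View pics/z2.png

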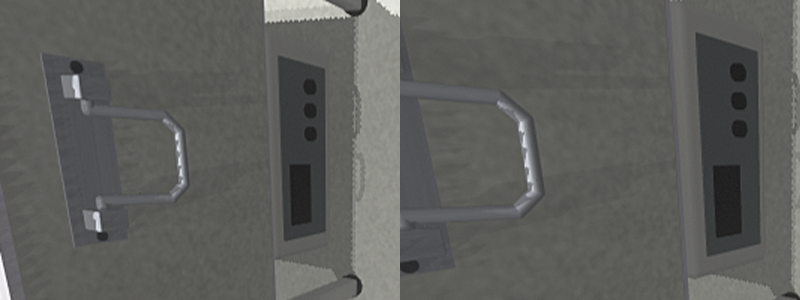

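Left crop (w3): lug/arm roots near (98.7,71) and (108.7,134), bar from about (158.7,87) to (162.7,125). Right crop (w4): bar from (82.7,73) to (91.3,127). Flap lower edge at w3 u≈217–223 and w4 u≈178–193. Now I measure the ring, the edges and the pole.

Run:
```python
from h import *
np.set_printoptions(precision=4,suppress=True)
A=load("w3")[1];B=load("w4")[1];T=cam("top");S=cam("scene")
b1=tri((A,(158.7,86.7)),(B,(82.7,73.3)));b2=tri((A,(162.7,125.3)),(B,(91.3,126.7)));bm=tri((A,(160.7,106)),(B,(87,100)))
print("bar",b1,b2,bm)
def pl(C,u,v):
    o,d=ray(C,u);_,e=ray(C,v);n=np.cross(d,e);n/=np.linalg.norm(n);return n,n@o
def linex(p,q):
    d=np.cross(p[0],q[0]);d/=np.linalg.norm(d);X=np.linalg.lstsq(np.array([p[0],q[0]]),np.array([p[1],q[1]]),rcond=None)[0];return X,d
X,d=linex(pl(A,(40+265/1.5,0),(40+275/1.5,200)),pl(B,(268/1.5,0),(290/1.5,200)))
print("low edge",X+d*((.5-X[0])/d[0]),d)
for u in((98.7,71.3),(108.7,134)): print("pin root at z.3",onz(A,u,.3))
# top view: flap's outer top edge at z~.348
print("top edge",onz(T,(158,132),.348),onz(T,(186,244),.348))
# pole: top view + w2 triangulation
W=load("w2")[1]
for n,w,t,sc in(("handle end",(541,194),(415,178),None),("hook",(293,94),(298,175.5),(326,249)),("front handle",(466,165),(380,177.5),None),("collar",(372,126),(332,176),None)):
    print(n,tri((W,w),(T,t)),tri((W,w),(S,sc)) if sc else "")
# refine: dark handle in top view
for nm in("top0","w2"):
    im=cv2.imread(f"pics/{nm}.png"); g=(im.max(2)<60).astype(np.uint8)
    m=np.zeros_like(g); 
    if nm=="top0": m[165:190,375:425]=1
    else: m[150:210,450:560]=1
    c=max(cv2.findContours(g*m,0,2)[0],key=cv2.contourArea); print(nm,cv2.minAreaRect(c),cv2.boxPoints(cv2.minAreaRect(c)))
```

```text
bar (array([0.5157, 0.3105, 0.257 ]), np.float64(0.0017243209028970962)) (array([0.483 , 0.3026, 0.2556]), np.float64(0.0017170829625638008)) (array([0.4998, 0.3066, 0.2564]), np.float64(0.001782162735637392))
low edge [0.5    0.3326 0.1502] [0.9776 0.1788 0.1112]
pin root at z.3 [0.519  0.3239 0.3   ]
pin root at z.3 [0.4736 0.3096 0.3   ]
top edge [0.6476 0.3625 0.348 ] [0.3471 0.2734 0.348 ]
handle end (array([ 0.5796, -0.3877,  0.0603]), np.float64(0.0012744315369251377)) 
hook (array([ 0.5865, -0.0032,  0.0334]), np.float64(0.00020636358818636486)) (array([ 0.5866, -0.0046,  0.0422]), np.float64(0.0005659055289100436))
front handle (array([ 0.5811, -0.2744,  0.0442]), np.float64(0.00023057705965564906)) 
collar (array([ 0.5826, -0.1172,  0.066 ]), np.float64(0.0026650505048364257)) 
top0 ((396.60223388671875, 177.54592895507812), (35.05291748046875, 8.3677396774292), 2.38594388961792) [[378.9168 180.9965]
 [379.2651 172.6361]
 [414.2877 174.0953]
 [413.9393 182.4558]]
w2 ((501.215576171875, 180.16380310058594), (80.88477325439453, 16.675918579101562), 23.198591232299805) [[460.7587 171.8966]
 [467.3276 156.569 ]
 [541.6725 188.431 ]
 [535.1035 203.7586]]
```

Run:
```python
from h import *
np.set_printoptions(precision=4,suppress=True)
T=cam("top");W=load("w2")[1]
print("handle c tri",tri((W,(501.2,180.2)),(T,(396.6,177.5))), onz(T,(396.6,177.5),.055),onz(W,(501.2,180.2),.055))
for n,C,u in(("top",T,((379.1,176.8),(414.1,178.3))),("w2",W,((464,164.2),(538.4,196.1)))):
    a,b=(onz(C,x,.055) for x in u); print(n,a,b,np.degrees(np.arctan2(*(a-b)[1::-1])),np.linalg.norm(a-b))
# rod axis in w2 and top
print("hook w2 .055",onz(W,(293,94),.055),"top",onz(T,(298,175.5),.055))
im=cv2.imread("pics/top0.png"); g=im.min(2)
for th in(110,125,140,150):
    m=np.zeros_like(g); m[110:290,55:215]=(g>th)[110:290,55:215]
    m=cv2.morphologyEx(m,cv2.MORPH_OPEN,np.ones((5,5)))
    c=max(cv2.findContours(m,0,2)[0],key=cv2.contourArea); h=cv2.approxPolyDP(cv2.convexHull(c),4,True)[:,0]
    print(th,cv2.contourArea(c),h.tolist())
```

```text
handle c tri (array([ 0.5795, -0.3275,  0.055 ]), np.float64(0.0007402981404594068)) [ 0.5802 -0.3278  0.055 ] [ 0.5788 -0.3272  0.055 ]
top [ 0.5818 -0.2703  0.055 ] [ 0.5782 -0.3853  0.055 ] 88.2087538353816 0.11511400856904005
w2 [ 0.581  -0.2655  0.055 ] [ 0.5766 -0.3906  0.055 ] 88.00967475230783 0.12516046759780103
hook w2 .055 [ 0.5863 -0.0051  0.055 ] top [ 0.5829 -0.004   0.055 ]
110 19602.5 [[214, 110], [214, 289], [55, 289], [55, 110]]
125 19281.0 [[214, 110], [214, 289], [55, 289], [55, 110]]
140 4726.5 [[86, 147], [107, 143], [155, 177], [163, 189], [177, 247], [139, 257], [86, 222], [73, 184]]Traceback (most recent call last):
  File "<stdin>", line 13, in <module>
ValueError: max() iterable argument is empty
```

Run:
```python
from h import *
np.set_printoptions(precision=4,suppress=True)
T=cam("top");S=cam("scene")
for n,C,box in(("top0",T,(50,120,215,290)),("scene0",S,(420,140,560,220))):
    g=cv2.imread(f"pics/{n}.png",0); L=cv2.createLineSegmentDetector().detect(g)[0][:,0]
    for l in L:
        if np.hypot(l[2]-l[0],l[3]-l[1])>60 and box[0]<l[0]<box[2] and box[1]<l[1]<box[3] and box[0]<l[2]<box[2]:
            a,b=onz(C,l[:2],.355),onz(C,l[2:],.355); d=b-a; print(n,l,a[:2],b[:2],np.degrees(np.arctan2(d[1],d[0])),np.linalg.norm(d))
```

```text
top0 [ 61.3839 154.2057  82.9667 250.9392] [0.5818 0.614 ] [0.3259 0.5385] -163.5534580558324 0.26675156445711096
top0 [184.9875 244.8452 156.4832 130.4112] [0.3446 0.2741] [0.6501 0.3645] 16.482311766767207 0.3185575498106291
top0 [ 90.6884 272.104  184.1991 246.2391] [0.2716 0.5147] [0.341 0.276] -73.80327548316158 0.24857410388927015
top0 [178.0092 245.6536 149.9046 131.7443] [0.3423 0.2922] [0.6462 0.3819] 16.450103521813038 0.31683794187738157
top0 [152.7606 130.7148 180.842  244.6296] [0.6491 0.3744] [0.3451 0.2849] -163.60143509493855 0.31695201885748786
top0 [ 54.849  141.8666  56.4173 230.6331] [0.6152 0.634 ] [0.378  0.6114] -174.5655929613669 0.23825017229934783
top0 [ 62.2694 218.1124  60.3462 158.0939] [0.411  0.5986] [0.5712 0.6159] 6.160040155924723 0.16112771553558886
scene0 [429.0928 150.737  454.7836 215.4628] [0.3583 0.2774] [0.6634 0.3667] 16.31087099711687 0.3179813780915069
scene0 [434.1956 147.4699 460.9435 211.7425] [0.3336 0.2924] [0.6429 0.3828] 16.277735091179277 0.3222987114120313
scene0 [457.8795 213.225  431.6922 148.9403] [0.6516 0.3747] [0.3449 0.285 ] -163.68935756906177 0.3195457975983639
scene0 [461.8687 210.9227 544.3816 210.3804] [0.6387 0.3852] [0.5732 0.6076] 106.40451975931092 0.23186328518477095
scene0 [459.3727 215.2402 541.8773 214.7561] [0.6591 0.3788] [0.5947 0.5986] 106.31661534416001 0.2289748645385966
```

Locker yaw is 16.4°, so the pole's hooking direction is 106.4°. Ring bar mid is about (0.500,0.307,0.2565), which fits z 0.2565 for a ring 9° out. Handle centre is (0.5795,-0.3275,0.055), yaw 88.6°, hook pin about 319 mm ahead. All of this is consistent with the text. Now to the handle.

```bash
cat >> h.py <<'E'
from scipy.spatial.transform import Slerp
def Rdown(yaw):
    y=np.radians(yaw); return np.array([[np.cos(y),np.sin(y),0],[np.sin(y),-np.cos(y),0],[0,0,-1]])
def chain(P,R,n,s=None):
    "n successive calls from the present pose to (P,R): prints fractions of each"
    s=s or ctrl.get_state(); p=np.array(s["position"]); P=np.asarray(P,float)
    q=Ro.from_rotvec(s["tool_rot"]); sl=Slerp([0,1],Ro.concatenate([q,Ro.from_matrix(R)]))
    for i in range(n):
        a=sl(i/n); b=sl((i+1)/n)
        print(np.round(a.inv().apply((P-p)/n)/.1,3).tolist(), np.round((a.inv()*b).as_rotvec()/(np.pi/2),3).tolist())
E
python3 - <<'E'
from h import *
chain((.58,-.289,.19),Rdown(88.6),5)
E
```

```text
[-0.105, 0.817, -0.127] [-0.048, -0.033, -0.149]
[-0.298, 0.776, -0.055] [-0.048, -0.033, -0.149]
[-0.471, 0.687, 0.021] [-0.048, -0.033, -0.149]
[-0.615, 0.554, 0.097] [-0.048, -0.033, -0.149]
[-0.719, 0.387, 0.168] [-0.048, -0.033, -0.149]
```

Call:
{"method": "play_rows", "body": {"increments": [[[-0.05, 0.41, -0.06, -0.024, -0.017, -0.075, 0.2], [-0.1, 0.82, -0.13, -0.048, -0.033, -0.149, 0.2], [-0.1, 0.82, -0.13, -0.048, -0.033, -0.149, 0.2]]]}}

```text
time: 3.4
position: [0.5115, 0.0172, 0.2804]
tool_rot: [-2.672, -0.813, 0.084]
ft_force: [-0.5, -0.7, -0.0]
grip_width: 0.599
grip_force: 0.0
```

Call:
{"method": "play_rows", "body": {"increments": [[[-0.15, 0.39, -0.03, -0.024, -0.017, -0.075, 0.2], [-0.3, 0.78, -0.06, -0.048, -0.033, -0.149, 0.2]]]}}

```text
time: 3.6
position: [0.5286, -0.056, 0.2593]
tool_rot: [-2.624, -1.175, 0.064]
ft_force: [0.9, 0.8, 1.0]
grip_width: 0.599
grip_force: 0.0
```

Call:
{"method": "play_rows", "body": {"increments": [[[-0.24, 0.35, 0.01, -0.024, -0.017, -0.075, 0.2], [-0.47, 0.69, 0.02, -0.048, -0.033, -0.149, 0.2]]]}}

```text
time: 3.8
position: [0.5464, -0.1356, 0.2358]
tool_rot: [-2.543, -1.519, 0.044]
ft_force: [0.6, -0.4, -0.2]
grip_width: 0.602
grip_force: 0.0
```

Call:
{"method": "play_rows", "body": {"increments": [[[-0.31, 0.28, 0.05, -0.024, -0.017, -0.075, 0.2], [-0.62, 0.55, 0.1, -0.048, -0.033, -0.149, 0.2]]]}}

```text
time: 4.0
position: [0.5632, -0.2139, 0.2124]
tool_rot: [-2.418, -1.861, 0.022]
ft_force: [0.6, 0.3, -0.7]
grip_width: 0.601
grip_force: 0.0
```

Call:
{"method": "play_rows", "body": {"increments": [[[-0.36, 0.19, 0.08, -0.024, -0.017, -0.075, 0.2], [-0.72, 0.39, 0.17, -0.048, -0.033, -0.149, 0.2], [-0.72, 0.39, 0.17, -0.048, -0.033, -0.149, 0.2], [-0.72, 0.39, 0.17, -0.048, -0.033, -0.149, 0.2]]]}}

```text
time: 4.4
position: [0.5793, -0.2917, 0.1881]
tool_rot: [-2.254, -2.182, -0.001]
ft_force: [-0.6, 0.4, -0.0]
grip_width: 0.601
grip_force: 0.0
```

Run:
```python
from h import *
im,C=snap("w5"); s=ctrl.get_state(); print(s["time"],s["position"],s["tool_rot"])
print("predicted handle c, pole at 60,120",proj(C,(.5795,-.3275,.069)),proj(C,(.581,-.2675,.0605)),proj(C,(.582,-.2075,.0605)))
chain((.5803,-.2895,.106),Rdown(88.6),1)
```

```text
4.45 [ 0.57979157 -0.28999767  0.18836285] [-2.25097112e+00 -2.18494077e+00 -1.70342054e-03]
predicted handle c, pole at 60,120 [319.41510325 264.94112873] [318.9734595  184.59832782] [317.79531107  97.62620226]
[0.002, 0.007, 0.824] [-0.002, -0.003, -0.003]
```

View pics/w5.png

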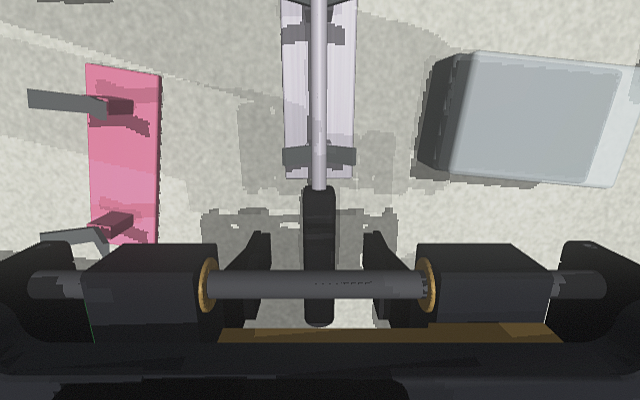

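The wrist view confirms the handle is centred between the fingers (front at (318,187), axis u≈318), with tube, saddle and white foot in line. Descend and grip.

Call:
{"method": "play_rows", "body": {"increments": [[[0, 0, 0.3, 0, 0, 0, 0.2], [0, 0.01, 0.6, 0, 0, 0, 0.2], [0, 0.01, 0.82, 0, 0, 0, 0.2], [0, 0.01, 0.82, 0, 0, 0, 0.2]]]}}

```text
time: 4.85
position: [0.5784, -0.2875, 0.1026]
tool_rot: [-2.243, -2.184, 0.002]
ft_force: [-0.9, 0.5, 0.2]
grip_width: 0.605
grip_force: 0.0
```

Call:
{"method": "play_rows", "body": {"increments": [[[0, 0, 0, 0, 0, 0, -0.2], [0, 0, 0, 0, 0, 0, -0.6], [0, 0, 0, 0, 0, 0, -1], [0, 0, 0, 0, 0, 0, -1], [0, 0, 0, 0, 0, 0, -1], [0, 0, 0, 0, 0, 0, -1]]], "squeeze": 55}}

```text
time: 5.45
position: [0.5805, -0.2901, 0.1056]
tool_rot: [-2.249, -2.188, -0.001]
ft_force: [2.5, -0.5, 2.3]
grip_width: 0.269
grip_force: 55.0
```

Run:
```python
from h import *
np.set_printoptions(precision=4,suppress=True)
C=load("w5")[1]; print("handle ends",onz(C,(318,187),.069),onz(C,(318,187),.06),onz(C,(318,325),.069))
s=ctrl.get_state(); print({k:np.round(v,4).tolist() for k,v in s.items() if k in("time","position","tool_rot","ft_force","torque","grip_width","grip_force")})
```

```text
handle ends [ 0.5803 -0.2671  0.069 ] [ 0.5802 -0.2694  0.06  ] [ 0.5768 -0.3807  0.069 ]
{'time': 5.45, 'position': [0.5805, -0.2901, 0.1056], 'tool_rot': [-2.2494, -2.1878, -0.0008], 'ft_force': [2.4878, -0.4701, 2.2917], 'torque': [-0.0829, -0.5153, -0.0739], 'grip_force': 55.0008, 'grip_width': 0.2687}
```

Call:
{"method": "play_rows", "body": {"increments": [[[0, 0, -0.05, 0, 0, 0, -1], [0, 0, -0.2, 0, 0, 0, -1], [0, 0, -0.45, 0, 0, 0, -1], [0, 0, -0.7, 0, 0, 0, -1], [0, 0, -0.9, 0, 0, 0, -1], [0, 0, -1, 0, 0, 0, -1], [0, 0, -1, 0, 0, 0, -1]]]}}

```text
time: 6.15
position: [0.5805, -0.2905, 0.2065]
tool_rot: [-2.25, -2.188, 0.0]
ft_force: [1.0, -0.2, -2.2]
grip_width: 0.27
grip_force: 55.0
```

Run:
```python
from h import *
np.set_printoptions(precision=4,suppress=True)
s=ctrl.get_state(); print({k:np.round(v,4).tolist() for k,v in s.items() if k in("time","position","tool_rot","ft_force","torque","grip_width","grip_force")})
for n in("scene","top"): cv2.imwrite(f"pics/{n}1.png",ctrl.get_image(n)[:,:,::-1])
p=np.array(s["position"]); hk=p+np.array([0.0079,.282,-.0506]); 
for n in("scene","top"): print(n,"expected rod end",proj(cam(n),hk),"tip",proj(cam(n),hk-[0,0,.024]))
S=cv2.imread("pics/scene1.png");T=cv2.imread("pics/top1.png")
u=proj(cam("scene"),hk).astype(int);v=proj(cam("top"),hk).astype(int);print(u,v)
z=lambda i,c:cv2.resize(i[c[1]-30:c[1]+30,c[0]-20:c[0]+60],(400,300),interpolation=cv2.INTER_NEAREST)
z2=lambda i,c:cv2.resize(i[c[1]-30:c[1]+30,c[0]-60:c[0]+20],(400,300),interpolation=cv2.INTER_NEAREST)
cv2.imwrite("pics/z3.png",np.hstack([z2(S,u),z(T,v)]))
chain((.5904,-.0003,.3396),Rdown(106.4),4,s)
```

```text
{'time': 6.15, 'position': [0.5805, -0.2905, 0.2065], 'tool_rot': [-2.2496, -2.1881, 0.0004], 'ft_force': [1.0033, -0.1996, -2.1551], 'torque': [-0.1925, -0.1124, 0.0411], 'grip_force': 54.9994, 'grip_width': 0.2698}
scene expected rod end [325.8795 225.1452] tip [325.6791 230.4092]
top expected rod end [298.0525 168.2489] tip [298.3871 169.653 ]
[325 225] [298 168]
[0.727, 0.004, -0.331] [-0.0, -0.0, -0.05]
[0.724, 0.061, -0.332] [-0.0, -0.0, -0.05]
[0.717, 0.118, -0.332] [-0.0, -0.0, -0.05]
[0.705, 0.174, -0.332] [-0.0, -0.0, -0.05]
```

View pics/z3.png

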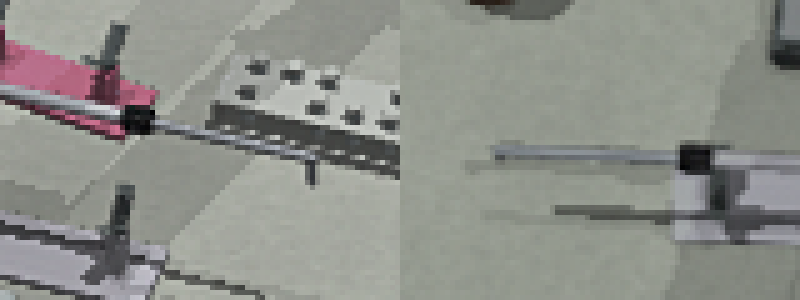

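Scene crop: rod at the pin (327.6,226.3), tip (327.6,232). Top: rod end (297,168.8), pin about 298.3. This is within 1–2 px of the expected position.

Run:
```python
from h import *
np.set_printoptions(precision=4,suppress=True)
S,T=cam("scene"),cam("top")
print("exp",np.array(ctrl.get_state()["position"])+[0.0079,.282,-.0506])
print("rod@pin",tri((S,(327.6,226.3)),(T,(298.3,168.8))),"collar front",tri((S,(265+152/5,195+122/5)),(T,(278+282/5,138+158/5))))
```

```text
exp [ 0.5872 -0.0082  0.1532]
rod@pin (array([ 0.587 , -0.006 ,  0.1502]), np.float64(0.0031021749010858362)) collar front (array([ 0.5854, -0.1176,  0.1521]), np.float64(0.0030140338123541095))
```

Call:
{"method": "play_rows", "body": {"increments": [[[0.15, 0, -0.07, 0, 0, -0.01, -1], [0.36, 0, -0.16, 0, 0, -0.025, -1], [0.73, 0, -0.33, 0, 0, -0.05, -1]]]}}

```text
time: 6.55
position: [0.5809, -0.2171, 0.2366]
tool_rot: [-2.159, -2.27, 0.003]
ft_force: [-0.1, 0.0, -2.2]
grip_width: 0.27
grip_force: 55.0
```

Call:
{"method": "play_rows", "body": {"increments": [[[0.36, 0.03, -0.16, 0, 0, -0.025, -1], [0.72, 0.06, -0.33, 0, 0, -0.05, -1], [0.72, 0.06, -0.33, 0, 0, -0.05, -1]]]}}

```text
time: 6.85
position: [0.5865, -0.1348, 0.2751]
tool_rot: [-2.054, -2.372, -0.008]
ft_force: [0.4, 0.4, -1.0]
grip_width: 0.271
grip_force: 55.0
```

Call:
{"method": "play_rows", "body": {"increments": [[[0.3, 0.05, -0.16, 0, 0, -0.025, -1], [0.5, 0.09, -0.25, 0, 0, -0.04, -1], [0.72, 0.12, -0.33, 0, 0, -0.05, -1], [0.72, 0.12, -0.33, 0, 0, -0.05, -1]]]}}

```text
time: 7.25
position: [0.5879, -0.0664, 0.3063]
tool_rot: [-1.966, -2.443, -0.005]
ft_force: [-0.2, 1.2, -1.0]
grip_width: 0.271
grip_force: 55.0
```

Run:
```python
from h import *
s=ctrl.get_state(); print(s["time"],s["position"],s["tool_rot"],s["ft_force"])
chain((.5904,-.0003,.3396),Rdown(106.4),1,s)
```

```text
7.25 [ 0.5879323 -0.0664345  0.3062834] [-1.96621877 -2.44343841 -0.0049732 ] [-0.19155778  1.20565277 -0.97732986]
[0.643, 0.165, -0.329] [-0.0, -0.004, -0.045]
```

Call:
{"method": "play_rows", "body": {"increments": [[[0.3, 0.08, -0.15, 0, 0, -0.022, -1], [0.5, 0.13, -0.26, 0, 0, -0.035, -1], [0.64, 0.16, -0.33, 0, 0, -0.045, -1], [0.64, 0.16, -0.33, 0, 0, -0.045, -1], [0.64, 0.16, -0.33, 0, 0, -0.045, -1]]]}}

```text
time: 7.75
position: [0.5899, -0.0074, 0.3372]
tool_rot: [-1.888, -2.503, 0.001]
ft_force: [-0.7, -0.4, -1.9]
grip_width: 0.272
grip_force: 55.0
```

Run:
```python
from h import *
np.set_printoptions(precision=4,suppress=True)
s=ctrl.get_state(); print({k:np.round(v,4).tolist() for k,v in s.items() if k in("time","position","tool_rot","ft_force","torque")})
Z=[]
d=np.array([-.2823,.9593,0]); hk=np.array(s["position"])+.282*d-[0,0,.0506]
for n,k in(("scene",(408,160)),("top",(160,150))):
    im=ctrl.get_image(n)[:,:,::-1].copy(); cv2.imwrite(f"pics/{n}2.png",im)
    C=cam(n); print(n,"hook",proj(C,hk),"tip",proj(C,hk-[0,0,.024]),"bar",proj(C,(.4998,.3066,.2565)),"origin",k)
    Z.append(cv2.resize(im[k[1]:k[1]+60,k[0]:k[0]+50],(400,480),interpolation=cv2.INTER_CUBIC))
cv2.imwrite("pics/z4.png",np.hstack(Z))
```

```text
{'time': 7.75, 'position': [0.5899, -0.0074, 0.3372], 'tool_rot': [-1.8884, -2.5034, 0.0014], 'ft_force': [-0.7034, -0.3791, -1.9281], 'torque': [-0.201, -0.1364, 0.0184]}
scene hook [417.3381 194.2888] tip [416.1165 200.1798] bar [429.9071 202.0269] origin (408, 160)
top hook [198.2297 186.0265] tip [200.2923 187.2704] bar [185.3903 191.0561] origin (160, 150)
```

View pics/z4.png

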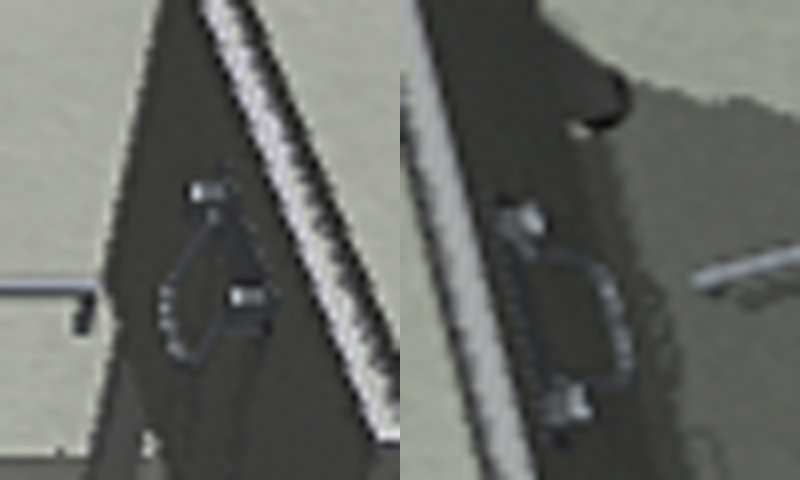

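Scene crop: rod at the pin (418.9,196.2), tip (418.1,201.6), ring bar mid (429.9,200.6). Top: rod end (196.9,184.8), bar mid (187.4,190.2), so the hook stands before the ring. I triangulate both with the same cameras for the relative offset.

Run:
```python
from h import *
np.set_printoptions(precision=4,suppress=True)
S,T=cam("scene"),cam("top")
d=np.array([-.2823,.9593,0]);e=np.array([.9593,.2823,0])
s=ctrl.get_state(); hk=np.array(s["position"])+.282*d-[0,0,.0506]
f=lambda X:np.array([X@d,X@e,X[2]])
print("pred hook s,e,z",f(hk), "yaw",np.degrees(2*np.arctan2(2.5034,1.8884)))
for n,a,b in(("rod@pin",(418.9,196.2),(198.4,185)),("tip-less rod end",(419.6,196),(196.9,184.8)),("bar",(429.9,200.6),(187.4,190.2)),("lugA",(408+208/8,160+190/8),(160+125/8,150+220/8)),("lugB",(408+248/8,160+296/8),(160+170/8,150+402/8))):
    X,r=tri((S,a),(T,b)); print(n,f(X),r)
print("wrist bar",f(np.array([.4998,.3066,.2564])))
```

```text
pred hook s,e,z [0.1073 0.5634 0.2861] yaw 105.94300817798363
rod@pin [0.1107 0.568  0.282 ] 0.002490617852301829
tip-less rod end [0.1133 0.5691 0.2838] 0.0015758497456816623
bar [0.1487 0.5663 0.2623] 0.0030486114880610773
lugA [0.1462 0.5891 0.348 ] 0.002439044269961586
lugB [0.1784 0.5449 0.2586] 0.0081251261247903
wrist bar [0.153  0.566  0.2564]
```

Fixed-camera heights are only good to about ±4 mm, so I'll feel the height: lower the hook tip gently onto the locker's top edge (z 0.362) as a reference.

Call:
{"method": "play_rows", "body": {"increments": [[[0, 0, -0.3, 0, 0, 0, -1], [0, 0, -0.65, 0, 0, 0, -1], [0, 0, -1, 0, 0, 0, -1], [0, 0, -1, 0, 0, 0, -1]]]}}

```text
time: 8.25
position: [0.5918, -0.0081, 0.4421]
tool_rot: [-1.895, -2.506, -0.007]
ft_force: [1.0, 0.4, -1.1]
grip_width: 0.271
grip_force: 55.0
```

Call:
{"method": "play_rows", "body": {"increments": [[[0, 0, -0.1, 0, 0, -0.005, -1], [0.2, 0, -0.1, 0, 0, -0.005, -1], [0.5, 0, -0.1, 0, 0, -0.005, -1], [0.8, 0, -0.1, 0, 0, -0.005, -1], [0.9, 0, -0.1, 0, 0, -0.005, -1], [0.9, 0, -0.1, 0, 0, -0.005, -1], [0.9, 0, -0.1, 0, 0, -0.005, -1]]]}}

```text
time: 8.95
position: [0.5658, 0.0783, 0.4473]
tool_rot: [-1.879, -2.51, 0.002]
ft_force: [1.0, -0.7, -1.6]
grip_width: 0.265
grip_force: 55.0
```

```bash
cat > st.py <<'E'
from h import *
np.set_printoptions(precision=4,suppress=True)
d=np.array([-.2823,.9593,0]);e=np.array([.9593,.2823,0])
s=ctrl.get_state(); p=np.array(s["position"]);F=np.array(s["ft_force"]);M=np.array(s["torque"])
R=Ro.from_rotvec(s["tool_rot"]).as_matrix()
print("t",round(s["time"],2),"tcp s,e,z",np.array([p@d,p@e,p[2]]),"yaw",np.round(np.degrees(np.arctan2(R[1,0],R[0,0])),2),"pitch",np.round(np.degrees(np.arcsin(R[2,0])),2),"F s,e,z",np.array([F@d,F@e,F[2]]),"M about e,s",M@e,M@d,"gw",round(s["grip_width"],3))
E
python3 st.py
```

```text
t 8.95 tcp s,e,z [-0.0846  0.5649  0.4473] yaw 106.36 pitch 0.24 F s,e,z [-0.9666  0.8093 -1.616 ] M about e,s -0.19403341888321984 -0.11627588386950576 gw 0.265
```

Call:
{"method": "play_rows", "body": {"increments": [[[0, 0, 0.03, 0, 0, 0, -1], [0, 0, 0.06, 0, 0, 0, -1], [0, 0, 0.06, 0, 0, 0, -1]]]}}

```text
time: 9.25
position: [0.5658, 0.0783, 0.4411]
tool_rot: [-1.879, -2.508, 0.001]
ft_force: [-0.4, -0.8, -1.6]
grip_width: 0.265
grip_force: 55.0
```

```bash
python3 st.py
```

```text
t 9.25 tcp s,e,z [-0.0846  0.5649  0.4411] yaw 106.32 pitch 0.3 F s,e,z [-0.6899 -0.5798 -1.5898] M about e,s -0.24144277499161332 -0.07854466036628745 gw 0.265
```

Call:
{"method": "play_rows", "body": {"increments": [[[0, 0, 0.02, 0, 0, 0, -1], [0, 0, 0.02, 0, 0, 0, -1]]]}}

```text
time: 9.45
position: [0.5657, 0.0792, 0.4397]
tool_rot: [-1.878, -2.51, 0.0]
ft_force: [-0.3, -0.1, -2.3]
grip_width: 0.267
grip_force: 55.0
```

```bash
python3 st.py
```

```text
t 9.45 tcp s,e,z [-0.0837  0.565   0.4397] yaw 106.39 pitch 0.3 F s,e,z [-0.024  -0.3267 -2.3427] M about e,s -0.18285351776880884 -0.1276608880898582 gw 0.267
```

Call:
{"method": "play_rows", "body": {"increments": [[[0, 0, 0.01, 0, 0, 0, -1], [0, 0, 0.015, 0, 0, 0, -1]]]}}

```text
time: 9.65
position: [0.5657, 0.0795, 0.4385]
tool_rot: [-1.878, -2.511, -0.0]
ft_force: [-0.7, -0.1, -1.8]
grip_width: 0.276
grip_force: 55.0
```

```bash
python3 st.py
```

```text
t 9.65 tcp s,e,z [-0.0835  0.5651  0.4385] yaw 106.42 pitch 0.29 F s,e,z [ 0.078  -0.7171 -1.8368] M about e,s -0.12396399560798393 -0.10413476220275274 gw 0.276
```

Call:
{"method": "play_rows", "body": {"increments": [[[0, 0, 0.01, 0, 0, 0, -1], [0, 0, 0.015, 0, 0, 0, -1]]]}}

```text
time: 9.85
position: [0.5656, 0.0795, 0.437]
tool_rot: [-1.878, -2.511, -0.0]
ft_force: [0.5, 0.1, -1.4]
grip_width: 0.269
grip_force: 55.0
```

```bash
python3 st.py
```

```text
t 9.85 tcp s,e,z [-0.0834  0.5651  0.437 ] yaw 106.42 pitch 0.29 F s,e,z [-0.0165  0.5336 -1.4027] M about e,s -0.1252154993213264 -0.10062675170392323 gw 0.269
```

Call:
{"method": "play_rows", "body": {"increments": [[[0, 0, 0.01, 0, 0, 0, -1], [0, 0, 0.01, 0, 0, 0, -1]]]}}

```text
time: 10.05
position: [0.5657, 0.0794, 0.436]
tool_rot: [-1.878, -2.511, -0.0]
ft_force: [-0.2, 0.3, -1.1]
grip_width: 0.268
grip_force: 55.0
```

```bash
python3 st.py
```

```text
t 10.05 tcp s,e,z [-0.0835  0.5651  0.436 ] yaw 106.41 pitch 0.29 F s,e,z [ 0.3347 -0.0732 -1.1006] M about e,s -0.08708641430146699 -0.1556226543498336 gw 0.268
```

Call:
{"method": "play_rows", "body": {"increments": [[[0, 0, 0.01, 0, 0, 0, -1], [0, 0, 0.015, 0, 0, 0, -1]]]}}

```text
time: 10.25
position: [0.5657, 0.0795, 0.4345]
tool_rot: [-1.878, -2.511, -0.001]
ft_force: [-0.1, -1.2, -1.1]
grip_width: 0.275
grip_force: 55.0
```

```bash
python3 st.py
```

```text
t 10.25 tcp s,e,z [-0.0835  0.5651  0.4345] yaw 106.41 pitch 0.3 F s,e,z [-1.1468 -0.4913 -1.0601] M about e,s 0.01792403983069426 -0.08782233083388001 gw 0.275
```

Call:
{"method": "play_rows", "body": {"increments": [[[0, 0, 0.01, 0, 0, 0, -1], [0, 0, 0.015, 0, 0, 0, -1]]]}}

```text
time: 10.45
position: [0.5657, 0.0794, 0.433]
tool_rot: [-1.878, -2.511, -0.001]
ft_force: [0.2, -0.7, -0.2]
grip_width: 0.268
grip_force: 55.0
```

```bash
python3 st.py
```

```text
t 10.45 tcp s,e,z [-0.0835  0.5651  0.433 ] yaw 106.4 pitch 0.3 F s,e,z [-0.6978  0.0497 -0.2179] M about e,s 0.07684615107869158 -0.07349841128219212 gw 0.268
```

Contact felt: the tip meets the locker top at TCP z≈0.438, so the tip is 76 mm below the TCP. Retreat and go down to window height (TCP z≈0.341).

Call:
{"method": "play_rows", "body": {"increments": [[[0, 0, -0.1, 0, 0, 0, -1], [0, 0, -0.12, 0, 0, 0, -1], [-0.3, 0, -0.12, 0, 0, 0, -1], [-0.6, 0, -0.12, 0, 0, 0, -1], [-0.87, 0, -0.12, 0, 0, 0, -1], [-0.87, 0, -0.12, 0, 0, 0, -1]]]}}

```text
time: 11.05
position: [0.5914, -0.0097, 0.4439]
tool_rot: [-1.888, -2.504, 0.003]
ft_force: [-0.8, -0.4, -0.1]
grip_width: 0.271
grip_force: 55.0
```

Call:
{"method": "play_rows", "body": {"increments": [[[0, 0, 0.3, 0, 0, 0, -1], [0, 0, 0.65, 0, 0, 0, -1], [0, 0, 0.9, 0, 0, 0, -1], [0, 0, 1, 0, 0, 0, -1], [0, 0, 1, 0, 0, 0, -1], [0, 0, 1, 0, 0, 0, -1]]]}}

```text
time: 11.65
position: [0.5903, -0.0031, 0.346]
tool_rot: [-1.878, -2.512, -0.002]
ft_force: [-0.3, 0.2, -0.3]
grip_width: 0.271
grip_force: 55.0
```

```bash
python3 st.py
```

```text
t 11.65 tcp s,e,z [-0.1697  0.5654  0.346 ] yaw 106.44 pitch 0.27 F s,e,z [ 0.2349 -0.227  -0.3493] M about e,s -0.23212003127847006 -0.15673982832637953 gw 0.271
```

Call:
{"method": "play_rows", "body": {"increments": [[[0, 0, 0.03, 0, 0, 0, -1], [0, 0, 0.05, 0, 0, 0, -1], [0.15, 0, 0.05, 0, 0, 0, -1], [0.3, 0, 0.05, 0, 0, 0, -1], [0.4, 0, 0.05, 0, 0, 0, -1], [0.42, 0, 0.05, 0, 0, 0, -1], [0.42, 0, 0.05, 0, 0, 0, -1]]]}}

```text
time: 12.35
position: [0.5777, 0.0376, 0.34]
tool_rot: [-1.876, -2.513, -0.0]
ft_force: [-0.1, 0.4, -1.6]
grip_width: 0.268
grip_force: 55.0
```

```bash
python3 st.py
```

```text
t 12.35 tcp s,e,z [-0.1271  0.5648  0.34  ] yaw 106.51 pitch 0.25 F s,e,z [ 0.4402  0.0136 -1.5965] M about e,s -0.21756925951827494 -0.07719229959041302 gw 0.268
```

Call:
{"method": "play_rows", "body": {"increments": [[[0.02, 0, 0, 0, 0, 0, -1], [0.03, 0, 0, 0, 0, 0, -1], [0.03, 0, 0, 0, 0, 0, -1]]]}}

```text
time: 12.65
position: [0.5771, 0.0392, 0.3397]
tool_rot: [-1.878, -2.51, -0.0]
ft_force: [-0.2, 0.2, -1.5]
grip_width: 0.269
grip_force: 55.0
```

```bash
python3 st.py
```

```text
t 12.65 tcp s,e,z [-0.1253  0.5647  0.3397] yaw 106.38 pitch 0.29 F s,e,z [ 0.2188 -0.1242 -1.5465] M about e,s -0.19995388030724326 -0.09932865828059922 gw 0.269
```

Call:
{"method": "play_rows", "body": {"increments": [[[0.02, 0, 0, 0, 0, 0, -1], [0.03, 0, 0, 0, 0, 0, -1], [0.03, 0, 0, 0, 0, 0, -1]]]}}

```text
time: 12.95
position: [0.5762, 0.0427, 0.3398]
tool_rot: [-1.877, -2.511, -0.001]
ft_force: [-0.0, 0.1, -0.8]
grip_width: 0.267
grip_force: 55.0
```

```bash
python3 st.py
```

```text
t 12.95 tcp s,e,z [-0.1217  0.5648  0.3398] yaw 106.43 pitch 0.3 F s,e,z [ 0.0745 -0.0131 -0.7576] M about e,s -0.14400656120502828 -0.06233148671196316 gw 0.267
```

Call:
{"method": "play_rows", "body": {"increments": [[[0.02, 0, 0, 0, 0, 0, -1], [0.02, 0, 0, 0, 0, 0, -1]]]}}

```text
time: 13.15
position: [0.5757, 0.0443, 0.3399]
tool_rot: [-1.878, -2.511, 0.0]
ft_force: [0.4, -0.4, -1.6]
grip_width: 0.271
grip_force: 55.0
```

```bash
python3 st.py
```

```text
t 13.15 tcp s,e,z [-0.12    0.5647  0.3399] yaw 106.41 pitch 0.26 F s,e,z [-0.5034  0.2472 -1.6147] M about e,s -0.3075429285416977 -0.1435313843523844 gw 0.271
```

Call:
{"method": "play_rows", "body": {"increments": [[[0.02, 0, 0, 0, 0, 0, -1], [0.02, 0, 0, 0, 0, 0, -1]]]}}

```text
time: 13.35
position: [0.5754, 0.0447, 0.3399]
tool_rot: [-1.881, -2.511, 0.002]
ft_force: [0.6, -5.7, -0.8]
grip_width: 0.27
grip_force: 55.0
```

```bash
python3 st.py
```

```text
t 13.35 tcp s,e,z [-0.1196  0.5646  0.3399] yaw 106.33 pitch 0.15 F s,e,z [-5.615  -0.9899 -0.802 ] M about e,s -1.2020426713928656 -0.08717722015024482 gw 0.27
```

Face contact came at the predicted distance, so the hook is inside the window. Back off 1 mm and lower behind the bar.

Call:
{"method": "play_rows", "body": {"increments": [[[-0.01, 0, 0, 0, 0, 0, -1], [-0.01, 0, 0.03, 0, 0, 0, -1], [-0.01, 0, 0.06, 0, 0, 0, -1], [-0.01, 0, 0.09, 0, 0, 0, -1], [-0.01, 0, 0.09, 0, 0, 0, -1]]]}}

```text
time: 13.85
position: [0.5756, 0.0445, 0.3306]
tool_rot: [-1.88, -2.51, -0.0]
ft_force: [2.0, -5.2, 1.2]
grip_width: 0.272
grip_force: 55.0
```

```bash
python3 st.py
```

```text
t 13.85 tcp s,e,z [-0.1198  0.5647  0.3306] yaw 106.33 pitch 0.28 F s,e,z [-5.5207  0.4087  1.2302] M about e,s -0.6698359830649104 -0.16382949662448273 gw 0.272
```

Call:
{"method": "play_rows", "body": {"increments": [[[0, 0, 0.03, 0, 0, 0, -1], [0, 0, 0.06, 0, 0, 0, -1], [0, 0, 0.1, 0, 0, 0, -1], [0, 0, 0.1, 0, 0, 0, -1]]]}}

```text
time: 14.25
position: [0.5755, 0.0446, 0.3205]
tool_rot: [-1.88, -2.509, -0.0]
ft_force: [2.3, -5.0, -0.2]
grip_width: 0.269
grip_force: 55.0
```

```bash
python3 st.py
```

```text
t 14.25 tcp s,e,z [-0.1197  0.5647  0.3205] yaw 106.32 pitch 0.29 F s,e,z [-5.4755  0.8128 -0.218 ] M about e,s -0.6663007091039371 -0.17027282751394618 gw 0.269
```

Lowered freely, so the hook should be behind the bar. Now swing the ring out along its arc.

Call:
{"method": "play_rows", "body": {"increments": [[[-0.07, 0, -0.01, 0, 0, 0, -1], [-0.12, 0, -0.03, 0, 0, 0, -1], [-0.18, 0, -0.055, 0, 0, 0, -1], [-0.23, 0, -0.09, 0, 0, 0, -1], [-0.27, 0, -0.125, 0, 0, 0, -1], [-0.31, 0, -0.17, 0, 0, 0, -1], [-0.34, 0, -0.215, 0, 0, 0, -1], [-0.34, 0, -0.215, 0, 0, 0, -1]]]}}

```text
time: 15.05
position: [0.5855, 0.0122, 0.3431]
tool_rot: [-1.88, -2.511, -0.002]
ft_force: [-0.7, 0.9, -1.7]
grip_width: 0.271
grip_force: 55.0
```

```bash
python3 st.py
python3 - <<'E'
from h import *
Z=[]
for n,k in(("scene",(390,160)),("top",(160,150))):
    im=ctrl.get_image(n)[:,:,::-1].copy(); cv2.imwrite(f"pics/{n}3.png",im)
    Z.append(cv2.resize(im[k[1]:k[1]+60,k[0]:k[0]+66],(400,364),interpolation=cv2.INTER_CUBIC))
cv2.imwrite("pics/z5.png",np.hstack(Z))
E
```

```text
t 15.05 tcp s,e,z [-0.1536  0.5651  0.3431] yaw 106.37 pitch 0.26 F s,e,z [ 1.0321 -0.3873 -1.7439] M about e,s -0.19064252410910248 -0.10170350361183837 gw 0.271
```

View pics/z5.png

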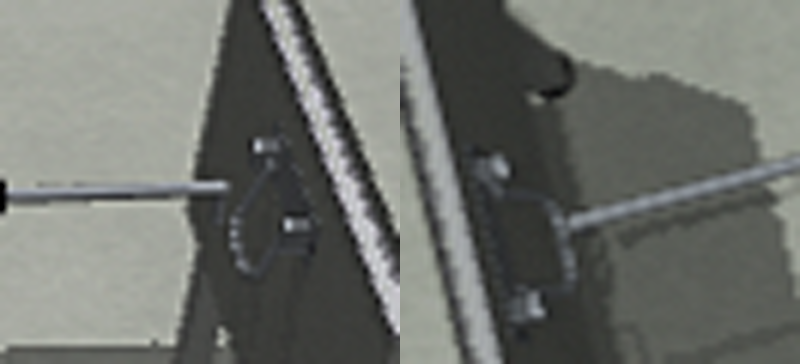

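In the picture the rod end (scene (427,191), top (188,187)) now stands in front of the ring, and the ring is only slightly further out, so the bar was missed or slipped off. I check the numbers.

Run:
```python
from h import *
np.set_printoptions(precision=4,suppress=True)
S,T=cam("scene"),cam("top")
d=np.array([-.2823,.9593,0]);e=np.array([.9593,.2823,0])
f=lambda X:np.array([X@d,X@e,X[2]])
for n,a,b in(("rod end now",(427.3,190.9),(188.0,187)),("bar now",(429.1,199.6),(187.2,189.8)),("rod end before",(419.6,196),(196.9,184.8)),("bar before",(429.9,200.6),(187.4,190.2))):
    X,r=tri((S,a),(T,b)); print(n,f(X),r)
# project model ring for several phi, and rod end, in both
W=lambda s,ee,z: s*d+ee*e+np.array([0,0,z])
for ph in(0,9,15,20,30,45,60): 
    q=np.radians(ph); X=W(.160-.044*np.sin(q),.566,.300-.044*np.cos(q)); print("phi",ph,proj(S,X),proj(T,X))
print("rod end model now",proj(S,W(-.1536+.286,.5651,.291)),proj(T,W(-.1536+.286,.5651,.291)), "before",proj(S,W(.1113,.5634,.2852)),proj(T,W(.1113,.5634,.2852)))
for sg in(-1,1): print("lug",proj(S,W(.158,.566+sg*.028,.3)),proj(T,W(.158,.566+sg*.028,.3)))
```

```text
rod end now [0.1349 0.566  0.3016] 0.0017035345203939693
bar now [0.1467 0.5664 0.2666] 0.0017504023796396453
rod end before [0.1133 0.5691 0.2838] 0.0015758497456816623
bar before [0.1487 0.5663 0.2623] 0.0030486114880610773
phi 0 [432.0515 202.1268] [183.0611 191.7492]
phi 9 [429.9321 202.0086] [185.3619 191.0751]
phi 15 [428.5777 201.7856] [186.8116 190.6045]
phi 20 [427.4969 201.5133] [187.9559 190.2034]
phi 30 [425.4984 200.7409] [190.0369 189.3883]
phi 45 [423.0154 199.0556] [192.5306 188.1763]
phi 60 [421.2973 196.8334] [194.1242 187.0453]
rod end model now [425.2696 193.4143] [189.3479 187.6871] before [418.1521 194.5474] [197.3876 186.5415]
lug [431.9537 185.756 ] [181.8085 199.0782]
lug [436.1033 197.0272] [176.9864 179.753 ]
```

The pole slipped up in pitch by about 2.4° in the grip: the tip stuck by friction on the face while I lowered it under 5 N. I tilt the tool back to compensate, grip with 60 N, and re-measure the rod by line detection.

Call:
{"method": "play_rows", "body": {"increments": [[[-0.1, 0, 0, 0, 0, 0, -1], [-0.1, 0, 0.02, 0, -0.027, 0, -1], [-0.1, 0, 0.02, 0, -0.027, 0, -1], [-0.1, 0, 0.02, 0, -0.027, 0, -1]]], "squeeze": 60}}

```text
time: 15.55
position: [0.5877, 0.0033, 0.34]
tool_rot: [1.864, 2.495, -0.039]
ft_force: [0.7, -0.1, -1.8]
grip_width: 0.276
grip_force: 60.0
```

```bash
cat > rod.py <<'E'
# rod axis & end from scene+top by line segments; compares with the model
from h import *
import sys
np.set_printoptions(precision=4,suppress=True)
d=np.array([-.2823,.9593,0]);e=np.array([.9593,.2823,0]); f=lambda X:np.array([X@d,X@e,X[2]])
def segs(C,img,hk,gr):
    g=cv2.cvtColor(img,cv2.COLOR_BGR2GRAY); b=proj(C,hk); a=proj(C,gr); m=(b-a)/np.linalg.norm(b-a); out=[]
    for l in cv2.createLineSegmentDetector().detect(g)[0][:,0]:
        p,q=l[:2],l[2:]
        if (q-p)@m<0: p,q=q,p
        w=(q-p)/np.linalg.norm(q-p)
        if w@m>.985 and abs((q-b)@m)<14 and abs(np.cross(m,q-b))<9 and np.linalg.norm(q-p)>7: out.append(np.r_[p,q])
    return out
if __name__=="__main__":
    s=ctrl.get_state(); R=Ro.from_rotvec(s["tool_rot"]).as_matrix(); gr=np.array(s["position"])+.051*R[:,2]; hk=gr+.282*R[:,0]
    print("model hook",f(hk))
    for n in("scene","top"):
        img=ctrl.get_image(n)[:,:,::-1].copy(); cv2.imwrite(f"pics/{n}_{s['time']:.2f}.png",img); C=cam(n)
        print(n,"hook px",proj(C,hk),"rod back 80mm",proj(C,hk-.08*R[:,0]))
        for o in segs(C,img,hk,gr): print("  ",np.round(o,1))
E
python3 st.py; python3 rod.py
```

```text
t 15.55 tcp s,e,z [-0.1628  0.5647  0.34  ] yaw 106.46 pitch -2.09 F s,e,z [-0.2438  0.6278 -1.8442] M about e,s -0.15697521330986955 -0.1035621403526757 gw 0.276
model hook [0.1172 0.5642 0.2788]
scene hook px [419.733  196.3031] rod back 80mm [394.5481 195.7349]
   [388.1 195.9 418.1 195.8]
   [389.4 193.4 421.9 193.6]
top hook px [195.8391 187.14  ] rod back 80mm [223.2725 179.332 ]
   [219.6 180.2 194.4 186.8]
   [219.2 177.4 194.3 184.1]
   [218.1 184.3 200.7 189.7]rod.py:12: DeprecationWarning: Arrays of 2-dimensional vectors are deprecated. Use arrays of 3-dimensional vectors instead. (deprecated in NumPy 2.0)
  if w@m>.985 and abs((q-b)@m)<14 and abs(np.cross(m,q-b))<9 and np.linalg.norm(q-p)>7: out.append(np.r_[p,q])
```

```bash
cat > axis.py <<'E'
from rod import *
def axis(sl,tl,se,te):
    "rod axis 3D from centre segments in scene (sl) and top (tl); point nearest the pin pixels"
    S,T=cam("scene"),cam("top")
    def pl(C,u,v):
        o,a=ray(C,u);_,b=ray(C,v);n=np.cross(a,b);n/=np.linalg.norm(n);return n,n@o
    p,q=pl(S,*sl),pl(T,*tl); D=np.cross(p[0],q[0]); D/=np.linalg.norm(D); D*=np.sign(D[1])
    X,r=tri((S,se),(T,te)); print("pin at rod s,e,z",f(X),"miss",r,"axis dir s,e,z",f(D),"pitch",np.degrees(np.arcsin(D[2])))
E
python3 - <<'E'
from axis import *
axis(((388.8,194.65),(421.5,194.7)),((219.4,178.8),(194.35,185.45)),(420,194.65),(195.5,185.15))
E
```

```text
pin at rod s,e,z [0.1152 0.568  0.2885] miss 0.0004289748263310581 axis dir s,e,z [ 0.9999  0.0096 -0.0009] pitch -0.04909055708073379
```

Rod is level again at z≈0.2885, e≈0.568. Insert 42 mm, stopping about 3 mm short of the face.

Call:
{"method": "play_rows", "body": {"increments": [[[0.12, 0, -0.005, 0, 0, 0, -1], [0.24, 0, -0.01, 0, 0, 0, -1], [0.34, 0, -0.013, 0, 0, 0, -1], [0.4, 0, -0.015, 0, 0, 0, -1], [0.42, 0, -0.015, 0, 0, 0, -1], [0.42, 0, -0.015, 0, 0, 0, -1]]]}}

```text
time: 16.25
position: [0.5758, 0.0438, 0.3401]
tool_rot: [1.864, 2.494, -0.039]
ft_force: [0.7, 0.1, -0.3]
grip_width: 0.27
grip_force: 60.0
```

```bash
python3 st.py
```

```text
t 16.25 tcp s,e,z [-0.1205  0.5647  0.3401] yaw 106.47 pitch -2.16 F s,e,z [-0.1114  0.7295 -0.323 ] M about e,s -0.17370150397769563 -0.06685507560159258 gw 0.27
```

Call:
{"method": "play_rows", "body": {"increments": [[[0, 0, 0.03, 0, 0, 0, -1], [0, 0, 0.06, 0, 0, 0, -1], [0, 0, 0.08, 0, 0, 0, -1], [0, 0, 0.08, 0, 0, 0, -1]]]}}

```text
time: 16.65
position: [0.5759, 0.0427, 0.3314]
tool_rot: [1.866, 2.494, -0.04]
ft_force: [-0.3, 0.0, -1.9]
grip_width: 0.266
grip_force: 60.0
```

```bash
python3 st.py; python3 rod.py 2>/dev/null
```

```text
t 16.65 tcp s,e,z [-0.1216  0.5645  0.3314] yaw 106.39 pitch -2.12 F s,e,z [ 0.0832 -0.2818 -1.9247] M about e,s -0.17625621679804415 -0.09570735749461028 gw 0.266
model hook [0.1583 0.5643 0.27  ]
scene hook px [432.2121 198.3811] rod back 80mm [407.1937 197.7929]
   [423.1 197.1 434.4 197. ]
   [421.9 193.9 440.7 195.2]
   [401.9 197.8 419.4 197.9]
   [401.9 195.2 419.4 195.3]
top hook px [182.4205 191.4928] rod back 80mm [209.7248 183.7493]
   [216.8 181.7 180.5 191.4]
   [215.8 178.8 185.4 187.4]
   [216.8 185.4 195.7 191.1]
```

Call:
{"method": "play_rows", "body": {"increments": [[[0, 0, 0.03, 0, 0, 0, -1], [0, 0, 0.06, 0, 0, 0, -1], [0, 0, 0.09, 0, 0, 0, -1], [0, 0, 0.09, 0, 0, 0, -1]]]}}

```text
time: 17.15
position: [0.5758, 0.0426, 0.3224]
tool_rot: [1.865, 2.494, -0.04]
ft_force: [0.2, 0.0, -1.1]
grip_width: 0.266
grip_force: 60.0
```

```bash
python3 st.py; python3 rod.py 2>/dev/null
```

```text
t 17.15 tcp s,e,z [-0.1216  0.5644  0.3224] yaw 106.42 pitch -2.12 F s,e,z [-0.0119  0.1673 -1.0874] M about e,s -0.1080716587952971 -0.1345163212765459 gw 0.266
model hook [0.1583 0.564  0.2609]
scene hook px [431.6574 200.543 ] rod back 80mm [406.747  199.9712]
   [400.6 197.4 419.4 197.9]
   [401.9 200.1 419.4 200.1]
top hook px [183.3381 191.9987] rod back 80mm [210.4641 184.293 ]
   [217.  182.2 185.7 190.7]
   [215.7 179.7 189.1 187. ]
   [219.6 185.1 195.5 191.5]
```

Hook is down behind the bar without force. Now pull the ring out slowly along its arc.

Call:
{"method": "play_rows", "body": {"increments": [[[-0.04, 0, 0, 0, 0, 0, -1], [-0.09, 0, 0, 0, 0, 0, -1], [-0.14, 0, -0.01, 0, 0, 0, -1], [-0.19, 0, -0.04, 0, 0, 0, -1], [-0.23, 0, -0.08, 0, 0, 0, -1], [-0.27, 0, -0.12, 0, 0, 0, -1], [-0.3, 0, -0.16, 0, 0, 0, -1], [-0.3, 0, -0.16, 0, 0, 0, -1]]]}}

```text
time: 18.05
position: [0.5848, 0.014, 0.3409]
tool_rot: [1.865, 2.492, -0.039]
ft_force: [-0.4, 0.0, -0.7]
grip_width: 0.272
grip_force: 60.0
```

```bash
python3 st.py; python3 rod.py 2>/dev/null
```

```text
t 18.05 tcp s,e,z [-0.1517  0.565   0.3409] yaw 106.38 pitch -2.19 F s,e,z [ 0.1077 -0.3355 -0.6687] M about e,s -0.06596091343123156 -0.17719768282703918 gw 0.272
model hook [0.1282 0.5649 0.2792]
scene hook px [423.2801 196.3134] rod back 80mm [398.1008 195.6893]
   [391.9 195.9 419.4 195.9]
   [393.1 193.1 426.9 194.1]
top hook px [191.9233 187.9372] rod back 80mm [219.3723 180.154 ]
   [219.6 180.1 189.  188.1]
   [218.  177.6 194.3 184. ]
   [198.1 194.2 183.4 197.9]
   [219.6 183.8 202.2 189.1]
```

Call:
{"method": "play_rows", "body": {"increments": [[[-0.03, 0, -0.06, 0, 0, 0, -1], [-0.06, 0, -0.1, 0, 0, 0, -1], [-0.1, 0, -0.12, 0, 0, 0, -1], [-0.13, 0, -0.12, 0, 0, 0, -1], [-0.13, 0, -0.12, 0, 0, 0, -1]]]}}

```text
time: 18.65
position: [0.5879, 0.0037, 0.3529]
tool_rot: [1.864, 2.496, -0.037]
ft_force: [-1.0, 4.0, -1.2]
grip_width: 0.27
grip_force: 60.0
```

```bash
python3 st.py; python3 rod.py 2>/dev/null
```

```text
t 18.65 tcp s,e,z [-0.1624  0.565   0.3529] yaw 106.49 pitch -2.03 F s,e,z [ 4.083   0.1449 -1.2289] M about e,s 0.8897604155297195 -0.06197000436076255 gw 0.27
model hook [0.1176 0.5644 0.2919]
scene hook px [420.5643 193.0706] rod back 80mm [395.2241 192.5182]
   [389.4 189.9 421.9 190.1]
   [423.2 198.7 433.2 197.7]
   [389.4 192.5 416.9 192.3]
top hook px [194.509  186.4558] rod back 80mm [222.2057 178.5626]
   [194.5 194.8 184.5 197.2]
   [220.9 179.  193.  186.3]
   [219.6 176.3 198.2 182.2]
   [220.6 183.  204.3 187.9]
```

Pull force of 4 N at the expected place: the ring is caught. Now I plan the flap arc from the hinge geometry.

```bash
cat > arc.py <<'E'
from h import *
import sys
d=np.array([-.2823,.9593,0]);e=np.array([.9593,.2823,0]);Z=np.array([0,0,1.])
def pose(th,off,ph=85,L=.283,slip=2.1,drop=0.):
    "TCP pose for flap angle th (deg), pole pitch from a schedule; ring ph out of the face; off = e of tcp"
    al=np.radians(np.interp(th,[0,10,45,65,100],[0,0,15,12,5])); t=np.radians(th);p=np.radians(ph)
    u=np.array([-np.sin(t),np.cos(t)]);n=np.array([-np.cos(t),-np.sin(t)])
    B=np.array([.178,.160])+.140*u+.018*n+.044*(n*np.sin(p)-u*np.cos(p))
    xp=np.array([np.cos(al),np.sin(al)]);zp=np.array([-np.sin(al),np.cos(al)])
    g=B+.0065*xp+.007*zp-L*xp-np.array([0,drop])
    b=al-np.radians(slip); tx=np.cos(b)*d+np.sin(b)*Z; tz=np.sin(b)*d-np.cos(b)*Z; R=np.array([tx,np.cross(tz,tx),tz]).T
    P=g[0]*d+off*e+g[1]*Z-.051*tz
    return P,R
if __name__=="__main__":
    a=[float(x) for x in sys.argv[1].split(",")]   # theta knots; one call per interval
    kw=dict(zip(("ph","drop","slip"),[float(x) for x in sys.argv[2:]]))
    s=ctrl.get_state(); P0=np.array(s["position"]);R0=Ro.from_rotvec(s["tool_rot"]).as_matrix(); off=.5655
    print("now vs plan start: mm",np.round((pose(a[0],off,**kw)[0]-P0)*1000,1))
    for i,(x,y) in enumerate(zip(a,a[1:])):
        if i: P0,R0=pose(x,off,**kw)
        for th in np.linspace(x,y,9)[[2,4,6,8]]:
            P,R=pose(th,off,**kw); print(f"{th:.1f}",np.round(R0.T@(P-P0)/.1,3).tolist(),np.round(Ro.from_matrix(R0.T@R).as_rotvec()/(np.pi/2),3).tolist())
        print("  end tcp",np.round(P,3))
E
python3 arc.py 0,10,20,30
```

```text
now vs plan start: mm [-0.6  4.   1.4]
2.5 [-0.018, 0.005, 0.015] [-0.002, -0.0, 0.001]
5.0 [-0.075, 0.005, 0.048] [-0.002, -0.0, 0.001]
7.5 [-0.13, 0.005, 0.083] [-0.002, -0.0, 0.001]
10.0 [-0.183, 0.006, 0.121] [-0.002, -0.0, 0.001]
  end tcp [ 0.594 -0.014  0.341]
12.5 [-0.06, -0.0, 0.092] [0.0, 0.012, -0.0]
15.0 [-0.117, 0.0, 0.186] [0.0, 0.024, 0.0]
17.5 [-0.172, 0.0, 0.282] [0.0, 0.036, 0.0]
20.0 [-0.223, -0.0, 0.381] [0.0, 0.048, -0.0]
  end tcp [ 0.6   -0.037  0.304]
22.5 [-0.056, -0.0, 0.097] [-0.0, 0.012, 0.0]
25.0 [-0.109, 0.0, 0.196] [-0.0, 0.024, 0.0]
27.5 [-0.158, -0.0, 0.297] [0.0, 0.036, 0.0]
30.0 [-0.205, -0.0, 0.399] [0.0, 0.048, 0.0]
  end tcp [ 0.606 -0.055  0.263]
```

Call:
{"method": "play_rows", "body": {"increments": [[[-0.01, 0, 0.01, 0, 0, 0, -1], [-0.03, 0, 0.02, 0, 0, 0, -1], [-0.05, 0, 0.03, 0, 0, 0, -1], [-0.08, 0, 0.05, 0, 0, 0, -1], [-0.105, 0, 0.065, 0, 0, 0, -1], [-0.13, 0, 0.08, 0, 0, 0, -1], [-0.155, 0, 0.1, 0, 0, 0, -1], [-0.18, 0, 0.12, 0, 0, 0, -1]]]}}

```text
time: 19.55
position: [0.5932, -0.0153, 0.3412]
tool_rot: [1.865, 2.493, -0.039]
ft_force: [-2.1, 4.3, 0.1]
grip_width: 0.275
grip_force: 60.0
```

```bash
python3 st.py; python3 arc.py 10,20,30,40
```

```text
t 19.55 tcp s,e,z [-0.1822  0.5647  0.3412] yaw 106.42 pitch -2.13 F s,e,z [ 4.6883 -0.7899  0.1212] M about e,s 1.2061728773639697 -0.0010850128589124368 gw 0.275
now vs plan start: mm [0.4 1.2 0.2]
12.5 [-0.05, 0.008, 0.09] [-0.002, 0.012, 0.0]
15.0 [-0.107, 0.008, 0.184] [-0.002, 0.024, 0.0]
17.5 [-0.162, 0.008, 0.28] [-0.002, 0.036, 0.0]
20.0 [-0.213, 0.009, 0.379] [-0.002, 0.048, 0.0]
  end tcp [ 0.6   -0.037  0.304]
22.5 [-0.056, -0.0, 0.097] [-0.0, 0.012, 0.0]
25.0 [-0.109, 0.0, 0.196] [-0.0, 0.024, 0.0]
27.5 [-0.158, -0.0, 0.297] [0.0, 0.036, 0.0]
30.0 [-0.205, -0.0, 0.399] [0.0, 0.048, 0.0]
  end tcp [ 0.606 -0.055  0.263]
32.5 [-0.051, 0.0, 0.101] [-0.0, 0.012, -0.0]
35.0 [-0.099, 0.0, 0.204] [-0.0, 0.024, -0.0]
37.5 [-0.144, 0.0, 0.309] [0.0, 0.036, -0.0]
40.0 [-0.185, 0.0, 0.416] [0.0, 0.048, -0.0]
  end tcp [ 0.61  -0.068  0.22 ]
```

Steady 4.7 N pull and the flap follows. Continue.

Call:
{"method": "play_rows", "body": {"increments": [[[-0.025, 0, 0.045, 0, 0.006, 0, -1], [-0.05, 0, 0.09, 0, 0.012, 0, -1], [-0.08, 0, 0.137, 0, 0.018, 0, -1], [-0.107, 0, 0.184, 0, 0.024, 0, -1], [-0.135, 0, 0.232, 0, 0.03, 0, -1], [-0.162, 0, 0.28, 0, 0.036, 0, -1], [-0.188, 0, 0.33, 0, 0.042, 0, -1], [-0.213, 0, 0.38, 0, 0.048, 0, -1]]]}}

```text
time: 20.35
position: [0.5995, -0.0373, 0.3037]
tool_rot: [-1.862, -2.489, -0.032]
ft_force: [-1.5, 4.0, 0.2]
grip_width: 0.271
grip_force: 60.0
```

```bash
python3 st.py; python3 arc.py 20,30,40,50; python3 rod.py 2>/dev/null
```

```text
t 20.35 tcp s,e,z [-0.205   0.5646  0.3037] yaw 106.4 pitch 2.22 F s,e,z [ 4.2805 -0.3474  0.1923] M about e,s 0.9399891795809063 -0.018441606066752887 gw 0.271
now vs plan start: mm [0.8 0.4 0.4]
22.5 [-0.054, 0.009, 0.093] [-0.002, 0.012, -0.0]
25.0 [-0.107, 0.009, 0.192] [-0.002, 0.023, -0.0]
27.5 [-0.157, 0.01, 0.293] [-0.002, 0.035, -0.0]
30.0 [-0.203, 0.01, 0.395] [-0.002, 0.047, -0.0]
  end tcp [ 0.606 -0.055  0.263]
32.5 [-0.051, 0.0, 0.101] [-0.0, 0.012, -0.0]
35.0 [-0.099, 0.0, 0.204] [-0.0, 0.024, -0.0]
37.5 [-0.144, 0.0, 0.309] [0.0, 0.036, -0.0]
40.0 [-0.185, 0.0, 0.416] [0.0, 0.048, -0.0]
  end tcp [ 0.61  -0.068  0.22 ]
42.5 [-0.046, 0.0, 0.105] [-0.0, 0.012, -0.0]
45.0 [-0.089, -0.0, 0.212] [0.0, 0.024, 0.0]
47.5 [-0.119, 0.0, 0.25] [-0.0, 0.02, -0.0]
50.0 [-0.146, 0.0, 0.29] [0.0, 0.015, -0.0]
  end tcp [ 0.612 -0.077  0.189]
model hook [0.0787 0.5644 0.2636]
scene hook px [406.8826 200.1078] rod back 80mm [381.5959 201.0021]
   [375.6 201.1 403.2 199.1]
   [375.6 198.5 404.4 196.3]
top hook px [210.3161 184.2305] rod back 80mm [237.7721 176.8939]
   [234.3 177.8 208.1 184.1]
   [233.  175.1 214.2 180.1]
   [235.4 181.  216.9 185.7]
```

Call:
{"method": "play_rows", "body": {"increments": [[[-0.027, 0.005, 0.047, 0, 0.006, 0, -1], [-0.054, 0.01, 0.093, 0, 0.012, 0, -1], [-0.08, 0.01, 0.142, 0, 0.018, 0, -1], [-0.107, 0.01, 0.192, 0, 0.023, 0, -1], [-0.132, 0.01, 0.243, 0, 0.029, 0, -1], [-0.157, 0.01, 0.293, 0, 0.035, 0, -1], [-0.18, 0.01, 0.344, 0, 0.041, 0, -1], [-0.203, 0.01, 0.395, 0, 0.047, 0, -1]]]}}

```text
time: 21.25
position: [0.6056, -0.055, 0.2634]
tool_rot: [-1.826, -2.44, -0.098]
ft_force: [-1.7, 2.1, 0.8]
grip_width: 0.272
grip_force: 60.0
```

Call:
{"method": "play_rows", "body": {"increments": [[[-0.026, 0, 0.05, 0, 0.006, 0, -1], [-0.051, 0, 0.1, 0, 0.012, 0, -1], [-0.075, 0, 0.152, 0, 0.018, 0, -1], [-0.1, 0, 0.204, 0, 0.024, 0, -1], [-0.122, 0, 0.256, 0, 0.03, 0, -1], [-0.144, 0, 0.309, 0, 0.036, 0, -1], [-0.165, 0, 0.362, 0, 0.042, 0, -1], [-0.185, 0, 0.416, 0, 0.048, 0, -1]]]}}

```text
time: 22.05
position: [0.6094, -0.0681, 0.22]
tool_rot: [-1.788, -2.39, -0.164]
ft_force: [-0.4, 2.1, 0.5]
grip_width: 0.27
grip_force: 60.0
```

```bash
python3 st.py; python3 arc.py 40,50,60; python3 rod.py 2>/dev/null
```

```text
t 22.05 tcp s,e,z [-0.2374  0.5654  0.22  ] yaw 106.37 pitch 10.77 F s,e,z [2.0907 0.1845 0.514 ] M about e,s 0.4798952336843856 -0.010763859060950098 gw 0.27
now vs plan start: mm [ 0.1 -0.1 -0.1]
42.5 [-0.047, 0.002, 0.106] [-0.002, 0.012, -0.0]
45.0 [-0.09, 0.002, 0.213] [-0.002, 0.024, -0.0]
47.5 [-0.12, 0.002, 0.251] [-0.002, 0.02, -0.0]
50.0 [-0.148, 0.002, 0.29] [-0.002, 0.015, -0.0]
  end tcp [ 0.612 -0.077  0.189]
52.5 [-0.026, 0.0, 0.04] [-0.0, -0.004, 0.0]
55.0 [-0.049, 0.0, 0.082] [0.0, -0.008, 0.0]
57.5 [-0.07, 0.0, 0.125] [0.0, -0.012, 0.0]
60.0 [-0.087, 0.0, 0.168] [0.0, -0.017, 0.0]
  end tcp [ 0.613 -0.082  0.17 ]
model hook [0.0492 0.5653 0.2226]
scene hook px [395.9351 210.1376] rod back 80mm [371.1537 213.7703]
   [364.2 214.8 391.9 209.7]
   [393.1 216.3 406.9 216.3]
   [364.4 211.9 392.1 206.9]
top hook px [223.147  183.3503] rod back 80mm [249.8759 177.0309]
   [248.1 176.8 228.1 181.7]
```

```bash
sed -i 's/\[0,10,45,65,100\],\[0,0,15,12,5\]/[0,10,45,70,95],[0,0,15,15,8]/' arc.py; python3 arc.py 40,50,60
```

```text
now vs plan start: mm [0.5 0.8 0.7]
42.5 [-0.039, 0.008, 0.099] [-0.003, 0.012, -0.001]
45.0 [-0.081, 0.008, 0.206] [-0.003, 0.024, -0.001]
47.5 [-0.114, 0.009, 0.263] [-0.003, 0.024, -0.001]
50.0 [-0.144, 0.009, 0.32] [-0.003, 0.024, -0.001]
  end tcp [ 0.612 -0.077  0.185]
52.5 [-0.03, -0.0, 0.058] [0.0, 0.0, -0.0]
55.0 [-0.057, -0.0, 0.117] [0.0, 0.0, -0.0]
57.5 [-0.082, 0.0, 0.178] [0.0, 0.0, -0.0]
60.0 [-0.104, 0.0, 0.239] [0.0, 0.0, -0.0]
  end tcp [ 0.613 -0.081  0.159]
```

Call:
{"method": "play_rows", "body": {"increments": [[[-0.02, 0, 0.05, 0, 0.006, 0, -1], [-0.04, 0, 0.1, 0, 0.012, 0, -1], [-0.06, 0, 0.153, 0, 0.018, 0, -1], [-0.085, 0, 0.206, 0, 0.024, 0, -1], [-0.1, 0, 0.235, 0, 0.024, 0, -1], [-0.115, 0, 0.263, 0, 0.024, 0, -1], [-0.13, 0, 0.292, 0, 0.024, 0, -1], [-0.145, 0, 0.32, 0, 0.024, 0, -1]]]}}

```text
time: 22.95
position: [0.6117, -0.076, 0.1862]
tool_rot: [-1.769, -2.365, -0.196]
ft_force: [-1.3, 1.6, 0.5]
grip_width: 0.27
grip_force: 60.0
```

Call:
{"method": "play_rows", "body": {"increments": [[[-0.015, 0, 0.029, 0, 0, 0, -1], [-0.03, 0, 0.058, 0, 0, 0, -1], [-0.045, 0, 0.088, 0, 0, 0, -1], [-0.057, 0, 0.117, 0, 0, 0, -1], [-0.07, 0, 0.148, 0, 0, 0, -1], [-0.082, 0, 0.178, 0, 0, 0, -1], [-0.093, 0, 0.208, 0, 0, 0, -1], [-0.104, 0, 0.239, 0, 0, 0, -1]]]}}

```text
time: 23.75
position: [0.6129, -0.0808, 0.1605]
tool_rot: [-1.77, -2.365, -0.195]
ft_force: [-0.7, 0.2, 0.2]
grip_width: 0.269
grip_force: 60.0
```

```bash
python3 st.py; python3 arc.py 60,70,80; python3 rod.py 2>/dev/null
python3 - <<'E'
from arc import *
T=cam("top");S=cam("scene")
# flap free-edge corners at several angles, for checking in pictures
for th in(50,60,70,90):
    t=np.radians(th);u=np.array([-np.sin(t),np.cos(t)]);q=np.array([.178,.160])+.188*u
    print(th,[np.round(proj(C,q[0]*d+(.566+w)*e+q[1]*Z),1).tolist() for C in(S,T) for w in(-.16,.16)])
E
```

```text
t 23.75 tcp s,e,z [-0.2505  0.5651  0.1605] yaw 106.36 pitch 12.87 F s,e,z [ 0.3787 -0.6271  0.2122] M about e,s 0.23379093965343828 -0.1474005538598544 gw 0.269
now vs plan start: mm [ 0.5 -0.5 -1. ]
62.5 [-0.027, 0.004, 0.071] [-0.002, 0.0, -0.0]
65.0 [-0.044, 0.004, 0.134] [-0.002, 0.0, -0.0]
67.5 [-0.057, 0.004, 0.198] [-0.002, 0.0, -0.0]
70.0 [-0.068, 0.004, 0.262] [-0.002, 0.0, -0.0]
  end tcp [ 0.613 -0.082  0.133]
72.5 [-0.002, 0.0, 0.031] [0.0, -0.008, 0.0]
75.0 [-0.001, 0.0, 0.062] [-0.0, -0.016, -0.0]
77.5 [0.003, 0.0, 0.094] [0.0, -0.023, 0.0]
80.0 [0.011, 0.0, 0.126] [0.0, -0.031, -0.0]
  end tcp [ 0.612 -0.078  0.121]
model hook [0.0357 0.5652 0.1736]
scene hook px [389.931  221.3809] rod back 80mm [365.8144 225.5138]
   [365.4 222.1 385.9 218.2]
top hook px [230.6071 184.6774] rod back 80mm [256.3085 178.7586]
50 [[386.1, 166.5], [402.5, 231.9], [238.6, 233.4], [210.4, 125.1]]
60 [[379.7, 172.9], [394.8, 238.7], [246.6, 232.0], [218.7, 125.9]]
70 [[374.9, 179.8], [388.8, 245.9], [252.8, 231.3], [225.2, 127.4]]
90 [[369.9, 194.1], [382.5, 260.9], [259.3, 231.5], [232.7, 131.9]]
```

```bash
cat > flap.py <<'E'
# flap angle from its free edge (inner & outer corner lines) in scene and top pictures
from arc import *
def angle(n,img=None):
    C=cam(n); img=ctrl.get_image(n)[:,:,::-1].copy() if img is None else img
    g=cv2.cvtColor(img,cv2.COLOR_BGR2GRAY); out=[]
    for l in cv2.createLineSegmentDetector().detect(g)[0][:,0]:
        p,q=l[:2],l[2:]; L=np.linalg.norm(q-p)
        if L<20: continue
        best=None
        for th in np.arange(0,95,.5):
            t=np.radians(th);u=np.array([-np.sin(t),np.cos(t)]);nn=np.array([-np.cos(t),-np.sin(t)])
            for k,o in(("in",0),("out",.012)):
                w=np.array([.178,.160])+.188*u+o*nn; X=[w[0]*d+(.566+a)*e+w[1]*Z for a in(-.16,.16)]
                a,b=proj(C,X[0]),proj(C,X[1]); m=(b-a)/np.linalg.norm(b-a); nv=np.array([-m[1],m[0]])
                if not all(-4<(x-a)@m<np.linalg.norm(b-a)+4 for x in(p,q)): continue
                r=max(abs((p-a)@nv),abs((q-a)@nv))
                if best is None or r<best[0]: best=(r,th,k)
        if best and best[0]<1.2: out.append((round(L),best[1],best[2],round(best[0],1),np.round(l).tolist()))
    return sorted(out,key=lambda o:-o[0])[:6]
if __name__=="__main__":
    for n in("scene","top"): print(n,*angle(n),sep="\n   ")
E
python3 flap.py
```

```text
scene
   (36, np.float64(57.5), 'out', np.float64(0.1), [388.0, 213.0, 380.0, 178.0])
   (31, np.float64(57.0), 'in', np.float64(0.1), [382.0, 175.0, 389.0, 205.0])
   (28, np.float64(54.5), 'out', np.float64(1.0), [390.0, 206.0, 394.0, 233.0])
top
   (107, np.float64(58.0), 'in', np.float64(0.4), [245.0, 230.0, 217.0, 127.0])
   (84, np.float64(21.5), 'in', np.float64(0.1), [187.0, 155.0, 207.0, 237.0])
   (82, np.float64(5.5), 'in', np.float64(0.3), [166.0, 155.0, 186.0, 235.0])
   (44, np.float64(11.0), 'in', np.float64(0.0), [192.0, 232.0, 181.0, 189.0])
   (30, np.float64(61.5), 'in', np.float64(0.1), [220.0, 127.0, 228.0, 155.0])
```

The flap stands at about 57.5° in both views. Continue lowering.

Call:
{"method": "play_rows", "body": {"increments": [[[-0.015, 0, 0.035, 0, 0, 0, -1], [-0.027, 0, 0.07, 0, 0, 0, -1], [-0.036, 0, 0.1, 0, 0, 0, -1], [-0.044, 0, 0.134, 0, 0, 0, -1], [-0.05, 0, 0.166, 0, 0, 0, -1], [-0.057, 0, 0.198, 0, 0, 0, -1], [-0.063, 0, 0.23, 0, 0, 0, -1], [-0.068, 0, 0.262, 0, 0, 0, -1]]]}}

```text
time: 24.75
position: [0.613, -0.0816, 0.1334]
tool_rot: [-1.769, -2.364, -0.195]
ft_force: [0.0, -0.2, 1.2]
grip_width: 0.269
grip_force: 60.0
```

```bash
python3 st.py;  python3 arc.py 70,80,90; python3 rod.py 2>/dev/null; python3 flap.py
```

```text
t 24.75 tcp s,e,z [-0.2513  0.565   0.1334] yaw 106.36 pitch 12.87 F s,e,z [-0.1644 -0.0317  1.2324] M about e,s 0.1382251641524901 -0.17472446625804564 gw 0.269
now vs plan start: mm [0.5 0.1 0. ]
72.5 [-0.003, 0.005, 0.031] [-0.002, -0.007, -0.0]
75.0 [-0.002, 0.005, 0.062] [-0.002, -0.015, -0.0]
77.5 [0.003, 0.005, 0.094] [-0.002, -0.023, -0.0]
80.0 [0.01, 0.005, 0.125] [-0.002, -0.031, -0.0]
  end tcp [ 0.612 -0.078  0.121]
82.5 [0.012, 0.0, 0.031] [0.0, -0.008, 0.0]
85.0 [0.028, 0.0, 0.062] [-0.0, -0.016, -0.0]
87.5 [0.047, 0.0, 0.093] [-0.0, -0.023, -0.0]
90.0 [0.069, 0.0, 0.123] [0.0, -0.031, 0.0]
  end tcp [ 0.61  -0.069  0.111]
model hook [0.035  0.565  0.1465]
scene hook px [388.7106 227.3626] rod back 80mm [364.8874 231.4105]
top hook px [232.4333 185.9766] rod back 80mm [257.6615 180.1445]
scene
   (41, np.float64(63.0), 'out', np.float64(0.0), [377.0, 179.0, 385.0, 219.0])
   (40, np.float64(67.5), 'out', np.float64(0.1), [382.0, 220.0, 374.0, 181.0])
   (26, np.float64(68.0), 'in', np.float64(0.8), [386.0, 221.0, 390.0, 247.0])
top
   (105, np.float64(67.0), 'in', np.float64(0.3), [251.0, 230.0, 224.0, 128.0])
   (86, np.float64(22.5), 'in', np.float64(0.1), [188.0, 157.0, 209.0, 240.0])
   (82, np.float64(5.5), 'in', np.float64(0.3), [166.0, 156.0, 186.0, 235.0])
   (28, np.float64(11.0), 'in', np.float64(0.1), [192.0, 233.0, 185.0, 206.0])
   (27, np.float64(68.0), 'out', np.float64(0.1), [226.0, 127.0, 233.0, 153.0])
```

Call:
{"method": "play_rows", "body": {"increments": [[[0, 0, 0.016, 0, -0.004, 0, -1], [0, 0, 0.031, 0, -0.008, 0, -1], [0, 0, 0.047, 0, -0.012, 0, -1], [0, 0, 0.062, 0, -0.015, 0, -1], [0, 0, 0.078, 0, -0.019, 0, -1], [0.003, 0, 0.094, 0, -0.023, 0, -1], [0.006, 0, 0.11, 0, -0.027, 0, -1], [0.01, 0, 0.125, 0, -0.031, 0, -1]]]}}

```text
time: 25.75
position: [0.6119, -0.0778, 0.1216]
tool_rot: [-1.794, -2.398, -0.154]
ft_force: [0.0, -0.2, 1.6]
grip_width: 0.268
grip_force: 60.0
```

```bash
python3 st.py;  python3 arc.py 80,90,96; python3 flap.py
```

```text
t 25.75 tcp s,e,z [-0.2473  0.565   0.1216] yaw 106.38 pitch 10.06 F s,e,z [-0.1987 -0.017   1.5703] M about e,s 0.08062809178962276 -0.1674838388379779 gw 0.268
now vs plan start: mm [ 0.5 -0.  -0.2]
82.5 [0.01, 0.005, 0.033] [-0.002, -0.007, -0.0]
85.0 [0.026, 0.005, 0.064] [-0.002, -0.015, -0.0]
87.5 [0.045, 0.005, 0.094] [-0.002, -0.023, -0.0]
90.0 [0.067, 0.005, 0.124] [-0.002, -0.031, -0.0]
  end tcp [ 0.61  -0.069  0.111]
91.5 [0.016, 0.0, 0.017] [-0.0, -0.005, -0.0]
93.0 [0.032, -0.0, 0.034] [0.0, -0.009, 0.0]
94.5 [0.05, 0.0, 0.05] [0.0, -0.014, 0.0]
96.0 [0.066, 0.0, 0.08] [-0.0, -0.016, 0.0]
  end tcp [ 0.608 -0.062  0.103]
scene
   (67, np.float64(76.0), 'in', np.float64(0.8), [374.0, 188.0, 387.0, 254.0])
   (32, np.float64(76.5), 'out', np.float64(0.0), [378.0, 219.0, 372.0, 188.0])
top
   (104, np.float64(71.5), 'out', np.float64(0.3), [255.0, 230.0, 228.0, 129.0])
   (82, np.float64(5.5), 'in', np.float64(0.2), [166.0, 155.0, 186.0, 235.0])
   (76, np.float64(23.5), 'in', np.float64(0.1), [189.0, 158.0, 208.0, 232.0])
   (22, np.float64(78.0), 'out', np.float64(0.0), [231.0, 129.0, 236.0, 151.0])
   (21, np.float64(79.5), 'out', np.float64(0.0), [239.0, 159.0, 244.0, 179.0])
```

Call:
{"method": "play_rows", "body": {"increments": [[[0.005, 0, 0.017, 0, -0.004, 0, -1], [0.01, 0, 0.033, 0, -0.007, 0, -1], [0.018, 0, 0.049, 0, -0.011, 0, -1], [0.026, 0, 0.064, 0, -0.015, 0, -1], [0.035, 0, 0.079, 0, -0.019, 0, -1], [0.045, 0, 0.094, 0, -0.023, 0, -1], [0.056, 0, 0.109, 0, -0.027, 0, -1], [0.067, 0, 0.124, 0, -0.031, 0, -1]]]}}

```text
time: 26.65
position: [0.6093, -0.0693, 0.1106]
tool_rot: [-1.819, -2.431, -0.111]
ft_force: [0.3, -0.7, 0.4]
grip_width: 0.268
grip_force: 60.0
```

```bash
python3 st.py; python3 flap.py; python3 rod.py 2>/dev/null
```

```text
t 26.65 tcp s,e,z [-0.2385  0.565   0.1106] yaw 106.39 pitch 7.27 F s,e,z [-0.7224  0.1046  0.4127] M about e,s 0.04528512651045864 -0.16277175553994355 gw 0.268
scene
   (68, np.float64(86.0), 'in', np.float64(1.1), [372.0, 195.0, 384.0, 262.0])
   (27, np.float64(86.5), 'out', np.float64(0.1), [375.0, 221.0, 370.0, 194.0])
top
   (97, np.float64(78.5), 'out', np.float64(0.3), [258.0, 229.0, 232.0, 136.0])
   (82, np.float64(5.5), 'in', np.float64(0.2), [166.0, 155.0, 186.0, 235.0])
   (76, np.float64(20.5), 'out', np.float64(0.2), [191.0, 158.0, 209.0, 232.0])
   (44, np.float64(11.0), 'in', np.float64(0.1), [192.0, 232.0, 181.0, 189.0])
   (29, np.float64(13.5), 'in', np.float64(0.3), [185.0, 192.0, 192.0, 221.0])
model hook [0.0483 0.5646 0.0958]
scene hook px [390.8212 238.0923] rod back 80mm [367.3164 240.4283]
top hook px [231.1868 189.582 ] rod back 80mm [255.74   183.3791]
```

Call:
{"method": "play_rows", "body": {"increments": [[[0, 0, 0.01, 0, 0, 0, -1], [0, 0, 0.02, 0, 0, 0, -1], [-0.003, 0, 0.03, 0, 0, 0, -1], [-0.004, 0, 0.04, 0, 0, 0, -1], [-0.006, 0, 0.05, 0, 0, 0, -1], [-0.008, 0, 0.06, 0, 0, 0, -1], [-0.01, 0, 0.07, 0, 0, 0, -1], [-0.01, 0, 0.07, 0, 0, 0, -1]]]}}

```text
time: 27.65
position: [0.6093, -0.0693, 0.1036]
tool_rot: [-1.818, -2.43, -0.112]
ft_force: [0.4, 0.6, 1.3]
grip_width: 0.271
grip_force: 60.0
```

```bash
python3 st.py; python3 flap.py
```

```text
t 27.65 tcp s,e,z [-0.2385  0.565   0.1036] yaw 106.39 pitch 7.33 F s,e,z [0.5085 0.573  1.3163] M about e,s 0.4096500904981802 -0.13169009974969112 gw 0.271
scene
   (70, np.float64(88.0), 'in', np.float64(1.1), [372.0, 194.0, 384.0, 263.0])
   (24, np.float64(93.0), 'in', np.float64(0.1), [374.0, 221.0, 370.0, 197.0])
top
   (100, np.float64(79.5), 'out', np.float64(0.3), [258.0, 230.0, 232.0, 133.0])
   (82, np.float64(5.5), 'in', np.float64(0.2), [166.0, 155.0, 186.0, 235.0])
   (46, np.float64(24.5), 'in', np.float64(0.4), [190.0, 154.0, 201.0, 199.0])
   (44, np.float64(11.0), 'in', np.float64(0.1), [192.0, 232.0, 181.0, 189.0])
   (44, np.float64(13.5), 'in', np.float64(0.1), [185.0, 189.0, 195.0, 232.0])
   (28, np.float64(13.5), 'in', np.float64(0.1), [177.0, 160.0, 184.0, 188.0])
```

Call:
{"method": "play_rows", "body": {"increments": [[[0, 0, 0.01, 0, 0, 0, -1], [0, 0, 0.02, 0, 0, 0, -1], [0, 0, 0.03, 0, 0, 0, -1], [0, 0, 0.03, 0, 0, 0, -1]]]}}

```text
time: 28.15
position: [0.6092, -0.0689, 0.1005]
tool_rot: [-1.818, -2.43, -0.112]
ft_force: [0.4, 0.3, 1.2]
grip_width: 0.272
grip_force: 60.0
```

```bash
python3 st.py; python3 flap.py
```

```text
t 28.15 tcp s,e,z [-0.2381  0.5649  0.1005] yaw 106.38 pitch 7.33 F s,e,z [0.1857 0.4474 1.1658] M about e,s 0.688049863264966 -0.1395178071043385 gw 0.272
scene
   (70, np.float64(88.0), 'in', np.float64(1.1), [372.0, 194.0, 384.0, 263.0])
   (24, np.float64(93.0), 'in', np.float64(0.1), [374.0, 221.0, 370.0, 197.0])
top
   (100, np.float64(79.5), 'out', np.float64(0.3), [258.0, 230.0, 232.0, 133.0])
   (82, np.float64(5.5), 'in', np.float64(0.3), [166.0, 155.0, 186.0, 235.0])
   (63, np.float64(13.5), 'in', np.float64(0.1), [177.0, 159.0, 192.0, 220.0])
   (46, np.float64(24.5), 'in', np.float64(0.4), [190.0, 154.0, 201.0, 199.0])
   (44, np.float64(11.0), 'in', np.float64(0.1), [192.0, 232.0, 181.0, 189.0])
   (33, np.float64(24.5), 'in', np.float64(0.1), [202.0, 200.0, 210.0, 232.0])
```

Call:
{"method": "play_rows", "body": {"increments": [[[0, 0, 0.01, 0, 0, 0, -1], [0, 0, 0.02, 0, 0, 0, -1], [0, 0, 0.02, 0, 0, 0, -1]]]}}

```text
time: 28.55
position: [0.609, -0.0688, 0.0984]
tool_rot: [-1.818, -2.43, -0.112]
ft_force: [0.8, 0.0, 1.4]
grip_width: 0.269
grip_force: 60.0
```

```bash
python3 st.py
python3 - <<'E'
from arc import *
np.set_printoptions(precision=4,suppress=True)
S,T=cam("scene"),cam("top"); L={}
for n,C,a in(("scene",S,((366,185),(390,268))),("top",T,((225,120),(266,236)))):
    im=ctrl.get_image(n)[:,:,::-1].copy(); cv2.imwrite(f"pics/{n}_stop.png",im); g=cv2.cvtColor(im,cv2.COLOR_BGR2GRAY)
    L[n]=[l for l in cv2.createLineSegmentDetector().detect(g)[0][:,0] if all(a[0][0]<x[0]<a[1][0] and a[0][1]<x[1]<a[1][1] for x in(l[:2],l[2:])) and np.hypot(*(l[2:]-l[:2]))>22]
    print(n,[np.round(l,1).tolist() for l in L[n]])
def pl(C,l):
    o,a=ray(C,l[:2]);_,b=ray(C,l[2:]);m=np.cross(a,b);m/=np.linalg.norm(m);return m,m@o
for a in L["scene"]:
    for b in L["top"]:
        p,q=pl(S,a),pl(T,b);D=np.cross(p[0],q[0]);D/=np.linalg.norm(D)
        X=np.linalg.solve(np.array([p[0],q[0],e]),[p[1],q[1],.566]); print(np.round(a),np.round(b),"s,z mid",X@d,X[2],"dir.e",abs(D@e),"dz",D[2])
E
```

```text
t 28.55 tcp s,e,z [-0.2379  0.5648  0.0984] yaw 106.39 pitch 7.32 F s,e,z [-0.2192  0.8049  1.4112] M about e,s 0.5829090105419933 -0.14662687323664853 gw 0.269
scene [[371.6000061035156, 194.39999389648438, 383.79998779296875, 263.0], [374.3999938964844, 220.60000610351562, 369.70001220703125, 196.8000030517578]]
top [[258.0, 229.8000030517578, 231.6999969482422, 133.1999969482422]]
[372. 194. 384. 263.] [258. 230. 232. 133.] s,z mid -0.007598555051746946 0.168180792081891 dir.e 0.9940005948436286 dz 0.10798304220771063
[374. 221. 370. 197.] [258. 230. 232. 133.] s,z mid -0.0030069437465543073 0.12391410167680496 dir.e 0.9999628633440552 dz 0.001867075666667743
```

The moment climbed and then levelled while the flap stayed still, so it lies on its stop at about 90°. Now ease off and unhook: first unload.

Call:
{"method": "play_rows", "body": {"increments": [[[0.002, 0, -0.02, 0, 0, 0, -1], [0.005, 0, -0.04, 0, 0, 0, -1], [0.008, 0, -0.06, 0, 0, 0, -1], [0.008, 0, -0.06, 0, 0, 0, -1]]]}}

```text
time: 29.05
position: [0.6092, -0.0693, 0.1049]
tool_rot: [-1.819, -2.431, -0.111]
ft_force: [0.3, -0.7, -1.0]
grip_width: 0.269
grip_force: 60.0
```

```bash
python3 st.py
```

```text
t 29.05 tcp s,e,z [-0.2384  0.5649  0.1049] yaw 106.4 pitch 7.25 F s,e,z [-0.7147  0.0599 -0.9572] M about e,s -0.29701148037926833 -0.08010209430690847 gw 0.269
```

Call:
{"method": "play_rows", "body": {"increments": [[[0.005, 0, -0.04, 0, 0, 0, -1], [0.01, 0, -0.08, 0, 0, 0, -1], [0.013, 0, -0.1, 0, 0, 0, -1], [0.013, 0, -0.1, 0, 0, 0, -1]]]}}

```text
time: 29.45
position: [0.6094, -0.0687, 0.1152]
tool_rot: [-1.818, -2.431, -0.112]
ft_force: [0.8, 0.3, -1.7]
grip_width: 0.267
grip_force: 60.0
```

```bash
python3 st.py; python3 rod.py 2>/dev/null; python3 flap.py
```

```text
t 29.45 tcp s,e,z [-0.2379  0.5652  0.1152] yaw 106.41 pitch 7.28 F s,e,z [ 0.0462  0.8718 -1.7272] M about e,s -0.3397528707807304 -0.11839097094222445 gw 0.267
model hook [0.0483 0.565  0.1004]
scene hook px [390.9826 237.2203] rod back 80mm [367.4237 239.5486]
top hook px [230.919  189.2316] rod back 80mm [255.5472 183.0216]
scene
   (70, np.float64(88.0), 'in', np.float64(1.1), [372.0, 194.0, 384.0, 263.0])
   (24, np.float64(93.0), 'in', np.float64(0.1), [374.0, 221.0, 370.0, 197.0])
top
   (100, np.float64(79.5), 'out', np.float64(0.3), [258.0, 230.0, 232.0, 133.0])
   (82, np.float64(5.5), 'in', np.float64(0.3), [166.0, 155.0, 186.0, 235.0])
   (46, np.float64(24.5), 'in', np.float64(0.4), [190.0, 154.0, 201.0, 199.0])
   (31, np.float64(13.5), 'in', np.float64(0.1), [182.0, 179.0, 190.0, 209.0])
   (27, np.float64(11.0), 'in', np.float64(0.1), [192.0, 232.0, 186.0, 206.0])
   (21, np.float64(24.5), 'in', np.float64(0.1), [202.0, 200.0, 207.0, 221.0])
```

Call:
{"method": "play_rows", "body": {"increments": [[[0.005, 0, -0.04, 0, 0, 0, -1], [0.01, 0, -0.08, 0, 0, 0, -1], [0.014, 0, -0.12, 0, 0, 0, -1], [0.018, 0, -0.14, 0, 0, 0, -1], [0.018, 0, -0.14, 0, 0, 0, -1]]]}}

```text
time: 30.15
position: [0.6095, -0.0687, 0.1295]
tool_rot: [-1.819, -2.431, -0.112]
ft_force: [-0.4, 0.2, -1.2]
grip_width: 0.27
grip_force: 60.0
```

```bash
python3 st.py
cat > tube.py <<'E'
# pole axis from its edges in scene and top pictures (tube + rod), near the model line
from arc import *
np.set_printoptions(precision=4,suppress=True)
f=lambda X:np.array([X@d,X@e,X[2]])
def planes(n,g0,x):
    C=cam(n); img=ctrl.get_image(n)[:,:,::-1].copy(); g=cv2.cvtColor(img,cv2.COLOR_BGR2GRAY)
    a,b=proj(C,g0),proj(C,g0+.27*x); m=(b-a)/np.linalg.norm(b-a); nv=np.array([-m[1],m[0]]); out=[]
    for l in cv2.createLineSegmentDetector().detect(g)[0][:,0]:
        p,q=l[:2],l[2:]
        if (q-p)@m<0:p,q=q,p
        L=np.linalg.norm(q-p)
        if L>12 and (q-p)@m/L>.97 and 15<(p-a)@m and (q-a)@m<np.linalg.norm(b-a)+8 and max(abs((p-a)@nv),abs((q-a)@nv))<16: out.append((round(L),np.round(np.r_[p,q],1).tolist()))
    return sorted(out,reverse=True)[:7]
if __name__=="__main__":
    s=ctrl.get_state(); R=Ro.from_rotvec(s["tool_rot"]).as_matrix(); g0=np.array(s["position"])+.051*R[:,2]
    print("grasp",f(g0))
    for n in("scene","top"): print(n,"grasp px",proj(cam(n),g0),"model +150",proj(cam(n),g0+.15*R[:,0]),*planes(n,g0,R[:,0]),sep="\n   ")
E
python3 tube.py
```

```text
t 30.15 tcp s,e,z [-0.238   0.5653  0.1295] yaw 106.4 pitch 7.28 F s,e,z [ 0.2815 -0.3628 -1.1682] M about e,s -0.39201960722862195 -0.15948744051206248 gw 0.27
grasp [-0.2315  0.5652  0.0789]
scene
   grasp px
   [308.4613 242.4635]
   model +150
   [352.4383 238.1112]
   (15, [358.1000061035156, 222.39999389648438, 373.1000061035156, 222.5])
   (14, [361.79998779296875, 236.0, 375.6000061035156, 234.0])
   (14, [345.6000061035156, 252.60000610351562, 359.3999938964844, 253.3000030517578])
top
   grasp px
   [315.8884 166.951 ]
   model +150
   [270.9055 178.2721]
   (24, [296.79998779296875, 171.39999389648438, 273.20001220703125, 177.0])
   (21, [293.1000061035156, 174.39999389648438, 273.1000061035156, 179.39999389648438])
```

Tip is now above the bar, rod below the hinge pin. Draw the hook straight out, gently.

Call:
{"method": "play_rows", "body": {"increments": [[[-0.03, 0, -0.004, 0, 0, 0, -1], [-0.06, 0, -0.008, 0, 0, 0, -1], [-0.09, 0, -0.012, 0, 0, 0, -1], [-0.13, 0, -0.017, 0, 0, 0, -1], [-0.17, 0, -0.022, 0, 0, 0, -1], [-0.2, 0, -0.025, 0, 0, 0, -1], [-0.2, 0, -0.025, 0, 0, 0, -1]]]}}

```text
time: 30.95
position: [0.615, -0.0889, 0.1287]
tool_rot: [-1.819, -2.43, -0.112]
ft_force: [-1.1, -0.5, -1.6]
grip_width: 0.27
grip_force: 60.0
```

```bash
python3 st.py; python3 flap.py | head -3
```

```text
t 30.95 tcp s,e,z [-0.2589  0.5649  0.1287] yaw 106.33 pitch 7.3 F s,e,z [-0.1162 -1.2165 -1.5638] M about e,s -0.38279858325917143 -0.0859540358921589 gw 0.27
scene
   (70, np.float64(88.0), 'in', np.float64(1.1), [372.0, 194.0, 384.0, 263.0])
   (24, np.float64(93.0), 'in', np.float64(0.2), [374.0, 221.0, 370.0, 197.0])
```

Hook is clear of the bar. Level the pole about the hook tip, then withdraw from under the flap.

```bash
cat > lay.py <<'E'
from arc import *
def tool(yaw,pitch):
    y,b=np.radians(yaw),np.radians(pitch); h=np.array([np.cos(y),np.sin(y),0]); tx=np.cos(b)*h+np.sin(b)*Z; tz=np.sin(b)*h-np.cos(b)*Z
    return np.array([tx,np.cross(tz,tx),tz]).T
def show(a,b):
    (P0,R0),(P,R)=a,b; print(np.round(R0.T@(P-P0)/.1,3).tolist(),np.round(Ro.from_matrix(R0.T@R).as_rotvec()/(np.pi/2),3).tolist())
def now(): s=ctrl.get_state(); return np.array(s["position"]),Ro.from_rotvec(s["tool_rot"]).as_matrix()
def W(s,ee,z): return s*d+ee*e+z*Z
E
python3 - <<'E'
from lay import *
q=[now(),(W(-.262,.565,.180),tool(106.4,-3.3)),(W(-.345,.565,.182),tool(106.4,-3.3))]
gr=np.array([.5804,-.2898,.0546]); R=tool(88.4,-3.3); H=(gr-.051*R[:,2]+[0,0,.14],R); P0,P1=q[-1][0],H[0]
q+=[((2*P0+P1)/3,tool(100.4,-3.3)),((P0+2*P1)/3,tool(94.4,-3.3)),H]
for a,b in zip(q,q[1:]): show(a,b)
print([np.round(x[0],3).tolist() for x in q])
E
```

```text
[0.026, -0.003, -0.513] [-0.002, -0.118, 0.0]
[-0.83, -0.0, 0.028] [0.0, 0.0, 0.0]
[-0.325, -0.297, -0.193] [0.004, 0.0, 0.067]
[-0.355, -0.263, -0.192] [0.004, -0.0, 0.067]
[-0.38, -0.225, -0.19] [0.004, 0.0, 0.067]
[[0.615, -0.088, 0.129], [0.616, -0.092, 0.18], [0.639, -0.171, 0.182], [0.62, -0.21, 0.203], [0.6, -0.248, 0.224], [0.58, -0.287, 0.246]]
```

Call:
{"method": "play_rows", "body": {"increments": [[[0.004, 0, -0.073, 0, -0.017, 0, -1], [0.007, 0, -0.146, 0, -0.034, 0, -1], [0.011, 0, -0.22, 0, -0.05, 0, -1], [0.015, 0, -0.293, 0, -0.067, 0, -1], [0.019, 0, -0.366, 0, -0.084, 0, -1], [0.022, 0, -0.44, 0, -0.101, 0, -1], [0.026, 0, -0.513, 0, -0.118, 0, -1], [0.026, 0, -0.513, 0, -0.118, 0, -1]]]}}

```text
time: 31.85
position: [0.6168, -0.0907, 0.1816]
tool_rot: [1.851, 2.479, -0.057]
ft_force: [0.1, 0.1, -0.9]
grip_width: 0.273
grip_force: 60.0
```

```bash
python3 st.py; python3 flap.py | head -3; python3 tube.py
```

```text
t 31.85 tcp s,e,z [-0.2612  0.5661  0.1816] yaw 106.51 pitch -3.42 F s,e,z [ 0.0933  0.1219 -0.9381] M about e,s -0.10621800539269972 -0.12562688526874752 gw 0.273
scene
   (70, np.float64(88.0), 'in', np.float64(1.1), [372.0, 194.0, 384.0, 263.0])
   (24, np.float64(89.0), 'out', np.float64(0.2), [374.0, 221.0, 370.0, 197.0])
grasp [-0.2648  0.5651  0.1293]
scene
   grasp px
   [298.4891 231.8372]
   model +150
   [343.2645 233.3261]
   (28, [314.3999938964844, 234.1999969482422, 341.8999938964844, 234.39999389648438])
   (28, [314.29998779296875, 231.39999389648438, 341.8999938964844, 232.39999389648438])
   (15, [358.1000061035156, 222.3000030517578, 373.1000061035156, 222.5])
   (12, [359.3999938964844, 231.89999389648438, 371.8999938964844, 232.1999969482422])
top
   grasp px
   [325.9737 161.174 ]
   model +150
   [280.1493 174.4129]
   (23, [304.29998779296875, 166.8000030517578, 281.8999938964844, 173.39999389648438])
   (22, [305.70001220703125, 178.3000030517578, 284.0, 182.6999969482422])
   (20, [303.1000061035156, 169.3000030517578, 284.20001220703125, 175.0])
   (17, [305.70001220703125, 181.0, 290.1000061035156, 186.60000610351562])
   (14, [279.3999938964844, 188.1999969482422, 265.79998779296875, 192.3000030517578])
```

Call:
{"method": "play_rows", "body": {"increments": [[[-0.1, 0, 0, 0, 0, 0, -1], [-0.22, 0, 0.01, 0, 0, 0, -1], [-0.37, 0, 0.01, 0, 0, 0, -1], [-0.53, 0, 0.02, 0, 0, 0, -1], [-0.7, 0, 0.02, 0, 0, 0, -1], [-0.83, 0, 0.03, 0, 0, 0, -1], [-0.83, 0, 0.03, 0, 0, 0, -1]]]}}

```text
time: 32.75
position: [0.6398, -0.1752, 0.1815]
tool_rot: [1.86, 2.476, -0.06]
ft_force: [0.3, -0.5, -1.2]
grip_width: 0.27
grip_force: 60.0
```

```bash
python3 st.py; python3 flap.py | head -3
```

```text
t 32.75 tcp s,e,z [-0.3487  0.5643  0.1815] yaw 106.18 pitch -3.37 F s,e,z [-0.6009  0.1066 -1.1887] M about e,s -0.09464845823997363 -0.058272371852871874 gw 0.27
scene
   (70, np.float64(88.0), 'in', np.float64(1.1), [372.0, 194.0, 384.0, 263.0])
   (24, np.float64(93.0), 'in', np.float64(0.1), [374.0, 221.0, 370.0, 197.0])
```

Call:
{"method": "play_rows", "body": {"increments": [[[-0.1, -0.1, -0.06, 0, 0, 0.022, -1], [-0.2, -0.2, -0.13, 0, 0, 0.045, -1], [-0.325, -0.3, -0.19, 0.004, 0, 0.067, -1]]]}}

```text
time: 33.15
position: [0.6191, -0.2109, 0.204]
tool_rot: [1.986, 2.377, -0.063]
ft_force: [0.4, -1.1, -1.6]
grip_width: 0.274
grip_force: 60.0
```

Call:
{"method": "play_rows", "body": {"increments": [[[-0.12, -0.09, -0.06, 0, 0, 0.022, -1], [-0.24, -0.17, -0.13, 0, 0, 0.045, -1], [-0.355, -0.26, -0.19, 0.004, 0, 0.067, -1]]]}}

```text
time: 33.45
position: [0.5998, -0.2501, 0.225]
tool_rot: [2.112, 2.269, -0.066]
ft_force: [-0.6, -0.6, -0.7]
grip_width: 0.269
grip_force: 60.0
```

Call:
{"method": "play_rows", "body": {"increments": [[[-0.13, -0.07, -0.06, 0, 0, 0.022, -1], [-0.25, -0.15, -0.13, 0, 0, 0.045, -1], [-0.34, -0.2, -0.17, 0, 0, 0.06, -1], [-0.38, -0.225, -0.19, 0.004, 0, 0.067, -1], [-0.38, -0.225, -0.19, 0.004, 0, 0.067, -1]]]}}

```text
time: 33.95
position: [0.5808, -0.2876, 0.2454]
tool_rot: [2.228, 2.159, -0.07]
ft_force: [0.0, -0.3, -1.6]
grip_width: 0.27
grip_force: 60.0
```

```bash
python3 st.py; sed -i 's/^d=np.array/d0=np.array/' tube.py; python3 tube.py;  python3 rod.py 2>/dev/null
```

```text
t 33.95 tcp s,e,z [-0.4398  0.476   0.2454] yaw 88.23 pitch -3.39 F s,e,z [-0.2987 -0.0393 -1.6419] M about e,s -0.04982575784488075 -0.11402708602649952 gw 0.27
grasp [-0.4426  0.4748  0.1945]
scene
   grasp px
   [245.6545 199.6862]
   model +150
   [287.6269 210.5132]
   (16, [309.20001220703125, 214.0, 324.6000061035156, 217.3000030517578])
   (14, [268.1000061035156, 207.1999969482422, 281.79998779296875, 209.89999389648438])
top
   grasp px
   [391.3989 169.6072]
   model +150
   [341.4676 168.0269]
   (25, [375.6000061035156, 168.6999969482422, 350.6000061035156, 167.6999969482422])
   (25, [336.8999938964844, 180.1999969482422, 311.79998779296875, 179.60000610351562])
   (23, [368.1000061035156, 169.8000030517578, 345.6000061035156, 169.6999969482422])
   (21, [318.1000061035156, 164.0, 296.8999938964844, 163.89999389648438])
   (16, [373.1000061035156, 183.60000610351562, 356.8999938964844, 183.6999969482422])
   (15, [323.1000061035156, 168.3000030517578, 308.20001220703125, 166.60000610351562])
   (14, [341.8999938964844, 182.39999389648438, 328.1000061035156, 182.8000030517578])
model hook [-0.1734  0.5628  0.1776]
scene hook px [326.3143 220.4479] rod back 80mm [303.0243 214.5057]
   [299.2 211.2 322.8 217. ]
top hook px [297.4212 166.7565] rod back 80mm [323.7233 167.5299]
   [315.6 163.8 296.9 163.8]
   [321.9 168.  300.6 166.6]
   [319.4 171.2 288.1 170.4]
```

```bash
cat > sil.py <<'E'
# rod centre line from difference to a background picture, plane intersection -> axis
from lay import *
np.set_printoptions(precision=4,suppress=True)
def centre(n,img,bg,g0,x,rng):
    C=cam(n); D=np.abs(img.astype(int)-bg.astype(int)).max(2).astype(np.float32); pts=[]
    for k in np.linspace(*rng,25):
        a=proj(C,g0+k*x);m=proj(C,g0+(k+.01)*x)-a;m/=np.linalg.norm(m);nv=np.array([-m[1],m[0]]); t=np.arange(-9,9.01,.25)
        q=(a+t[:,None]*nv).astype(np.float32); v=cv2.remap(D,q[None,:,0],q[None,:,1],1)[0]
        on=v>18; lab,num=[],0; runs=[]
        i=0
        while i<len(t):
            if on[i]:
                j=i
                while j+1<len(t) and on[j+1]: j+=1
                runs.append((t[i],t[j])); i=j
            i+=1
        runs=[r for r in runs if 1.2<r[1]-r[0]<4.5]
        if runs:
            r=min(runs,key=lambda r:abs(r[0]+r[1]+2*0)); pts.append(np.r_[a+sum(r)/2*nv,sum(r)/2])
    return np.array(pts)
def run(imgs,bgs,g0,x,rng=(.19,.27)):
    pl=[]
    for n,i,b in zip(("scene","top"),imgs,bgs):
        P=centre(n,i,b,g0,x,rng); 
        if len(P)<4: print(n,"few",len(P)); return
        print(n,len(P),"offsets",np.round(P[::4,2],1)); vx,vy,x0,y0=cv2.fitLine(P[:,:2].astype(np.float32),cv2.DIST_HUBER,0,.01,.01).ravel()
        C=cam(n);o,a=ray(C,(x0,y0));_,c=ray(C,(x0+20*vx,y0+20*vy));m=np.cross(a,c);m/=np.linalg.norm(m);pl.append((m,m@o))
    D=np.cross(pl[0][0],pl[1][0]);D/=np.linalg.norm(D);D*=np.sign(D@x)
    X=np.linalg.solve(np.array([pl[0][0],pl[1][0],x]),[pl[0][1],pl[1][1],x@(g0+.282*x)])
    print("axis pitch",np.degrees(np.arcsin(D[2])),"yaw",np.degrees(np.arctan2(D[1],D[0])),"axis at hook",X,"model",g0+.282*x)
if __name__=="__main__":
    L=lambda n:cv2.imread(f"pics/{n}.png")
    print("after first lift:"); R=Ro.from_rotvec([-2.2496,-2.1881,.0004]).as_matrix(); g=np.array([.5805,-.2905,.2065])+.051*R[:,2]
    run((L("scene1"),L("top1")),(L("scene_stop"),L("top_stop")),g,R[:,0]); run((L("scene1"),L("top1")),(L("scene_stop"),L("top_stop")),g,R[:,0],(.06,.14))
    s=ctrl.get_state(); R=Ro.from_rotvec(s["tool_rot"]).as_matrix(); g=np.array(s["position"])+.051*R[:,2]
    im=[ctrl.get_image(n)[:,:,::-1].copy() for n in("scene","top")]
    for n,i in zip(("scene","top"),im): cv2.imwrite(f"pics/{n}_hover.png",i)
    print("now:"); run(im,(L("scene_stop"),L("top_stop")),g,R[:,0]); run(im,(L("scene_stop"),L("top_stop")),g,R[:,0],(.06,.14))
E
python3 sil.py
```

```text
after first lift:
scene 11 offsets [-7.2 -7.5  0.5]
top few 0
scene 5 offsets [ 3.6 -6.5]
top 5 offsets [8.2 7.6]
axis pitch 22.3069538697154 yaw 96.73610588288388 axis at hook [ 0.5818 -0.0085  0.2483] model [ 0.5882 -0.0085  0.1561]
now:
scene 9 offsets [ 7.2 -1.6 -2.5]
top 6 offsets [-0.9  0.5]
axis pitch 57.93499502437398 yaw 85.75296261738741 axis at hook [ 0.588  -0.0047  0.2208] model [ 0.5888 -0.0072  0.1775]
scene 7 offsets [-0.8  7. ]
top 7 offsets [7.1 1.8]
axis pitch 1.576391187794303 yaw 85.78035311327999 axis at hook [ 0.6156 -0.0059  0.2118] model [ 0.5888 -0.0072  0.1775]
```

Hover pose over the rest is right (0.581,-0.288). The V's centre the pole, so I lower straight down and feel for the saddles.

Call:
{"method": "play_rows", "body": {"increments": [[[0.012, 0, 0.2, 0, 0, 0, -1], [0.027, 0, 0.45, 0, 0, 0, -1], [0.042, 0, 0.7, 0, 0, 0, -1], [0.053, 0, 0.9, 0, 0, 0, -1], [0.059, 0, 1, 0, 0, 0, -1], [0.059, 0, 1, 0, 0, 0, -1]]]}}

```text
time: 34.85
position: [0.5798, -0.2862, 0.1434]
tool_rot: [2.228, 2.164, -0.071]
ft_force: [0.3, -0.8, -1.6]
grip_width: 0.268
grip_force: 60.0
```

Run:
```python
from lay import *
s=ctrl.get_state(); print(round(s["time"],2),np.round(s["position"],4),np.round(s["ft_force"],2),np.round(s["torque"],2))
gr=np.array([.5804,-.2898,.0546]); R=tool(88.4,-3.4); 
for h in(.02,.0): show(now(),(gr-.051*R[:,2]+[0,0,h],R))
```

```text
34.85 [ 0.5798 -0.2862  0.1434] [ 0.27 -0.83 -1.57] [-0.03 -0.09 -0.  ]
[0.005, 0.008, 0.178] [-0.004, -0.001, -0.001]
[0.016, 0.01, 0.378] [-0.004, -0.001, -0.001]
```

Call:
{"method": "play_rows", "body": {"increments": [[[0.003, 0.003, 0.07, 0, 0, 0, -1], [0.006, 0.006, 0.14, 0, 0, 0, -1], [0.01, 0.01, 0.2, 0, 0, 0, -1], [0.012, 0.01, 0.25, 0, 0, 0, -1], [0.014, 0.01, 0.29, 0, 0, 0, -1], [0.014, 0.01, 0.29, 0, 0, 0, -1]]]}}

```text
time: 35.45
position: [0.581, -0.287, 0.1152]
tool_rot: [2.227, 2.162, -0.071]
ft_force: [0.1, -0.4, -2.0]
grip_width: 0.27
grip_force: 60.0
```

```bash
python3 -c "
from lay import *
s=ctrl.get_state(); print(np.round(s['position'],4),np.round(s['ft_force'],2),np.round(s['torque'],2))"
```

```text
[ 0.581  -0.287   0.1152] [ 0.07 -0.43 -2.04] [-0.04 -0.1  -0.  ]
```

Call:
{"method": "play_rows", "body": {"increments": [[[0, 0, 0.02, 0, 0, 0, -1], [0, 0, 0.04, 0, 0, 0, -1], [0, 0, 0.04, 0, 0, 0, -1]]]}}

```text
time: 35.75
position: [0.5813, -0.2874, 0.1118]
tool_rot: [2.226, 2.161, -0.07]
ft_force: [0.3, -0.1, -2.1]
grip_width: 0.266
grip_force: 60.0
```

```bash
python3 -c "
from lay import *
s=ctrl.get_state(); print(np.round(s['position'],4),np.round(s['ft_force'],2),np.round(s['torque'],2))"
```

```text
[ 0.5813 -0.2874  0.1118] [ 0.31 -0.12 -2.15] [-0.11 -0.13 -0.03]
```

Call:
{"method": "play_rows", "body": {"increments": [[[0, 0, 0.015, 0, 0, 0, -1], [0, 0, 0.03, 0, 0, 0, -1], [0, 0, 0.03, 0, 0, 0, -1]]]}}

```text
time: 36.05
position: [0.5812, -0.2875, 0.1087]
tool_rot: [2.226, 2.161, -0.07]
ft_force: [0.7, 0.0, -1.5]
grip_width: 0.269
grip_force: 60.0
```

```bash
python3 -c "
from lay import *
s=ctrl.get_state(); print(np.round(s['position'],4),np.round(s['ft_force'],2),np.round(s['torque'],2))"
```

```text
[ 0.5812 -0.2875  0.1087] [ 0.7   0.03 -1.45] [-0.04 -0.12 -0.02]
```

Call:
{"method": "play_rows", "body": {"increments": [[[0, 0, 0.01, 0, 0, 0, -1], [0, 0, 0.025, 0, 0, 0, -1], [0, 0, 0.025, 0, 0, 0, -1]]]}}

```text
time: 36.35
position: [0.5813, -0.2877, 0.1064]
tool_rot: [2.226, 2.161, -0.07]
ft_force: [0.1, 0.1, -1.0]
grip_width: 0.274
grip_force: 60.0
```

```bash
python3 -c "
from lay import *
s=ctrl.get_state(); print(np.round(s['position'],4),np.round(s['ft_force'],2),np.round(s['torque'],2))"
```

```text
[ 0.5813 -0.2877  0.1064] [ 0.07  0.11 -0.99] [ 0.03 -0.05  0.01]
```

Call:
{"method": "play_rows", "body": {"increments": [[[0, 0, 0.01, 0, 0, 0, -1], [0, 0, 0.018, 0, 0, 0, -1], [0, 0, 0.018, 0, 0, 0, -1]]]}}

```text
time: 36.65
position: [0.5815, -0.2877, 0.1056]
tool_rot: [2.226, 2.161, -0.07]
ft_force: [-2.6, 0.5, 4.6]
grip_width: 0.27
grip_force: 60.0
```

```bash
python3 -c "
from lay import *
s=ctrl.get_state(); print(np.round(s['position'],4),np.round(s['ft_force'],2),np.round(s['torque'],2))"
```

```text
[ 0.5815 -0.2877  0.1056] [-2.6   0.49  4.63] [0.38 0.39 0.09]
```

Seated on the saddles. Release gently, then rise.

Call:
{"method": "play_rows", "body": {"increments": [[[0, 0, -0.005, 0, 0, 0, -1], [0, 0, -0.005, 0, 0, 0, -1], [0, 0, -0.005, 0, 0, 0, -0.35], [0, 0, -0.005, 0, 0, 0, -0.35], [0, 0, -0.005, 0, 0, 0, -0.2], [0, 0, -0.005, 0, 0, 0, 0.1], [0, 0, -0.005, 0, 0, 0, 0.2], [0, 0, -0.005, 0, 0, 0, 0.2]]], "squeeze": 10}}

```text
time: 37.45
position: [0.5814, -0.2878, 0.1051]
tool_rot: [2.226, 2.161, -0.07]
ft_force: [0.2, 0.0, -0.4]
grip_width: 0.565
grip_force: 0.0
```

Call:
{"method": "play_rows", "body": {"increments": [[[-0.003, 0, -0.05, 0, 0, 0, 0.2], [-0.01, 0, -0.15, 0, 0, 0, 0.2], [-0.02, 0, -0.35, 0, 0, 0, 0.2], [-0.04, 0, -0.65, 0, 0, 0, 0.2], [-0.06, 0, -1, 0, 0, 0, 0.2], [-0.06, 0, -1, 0, 0, 0, 0.2]]]}}

```text
time: 38.05
position: [0.5848, -0.2887, 0.2124]
tool_rot: [2.219, 2.154, -0.064]
ft_force: [0.6, -0.6, 0.1]
grip_width: 0.6
grip_force: 0.0
```

```bash
python3 - <<'E'
from h import *
s=ctrl.get_state(); print(round(s["time"],2),np.round(s["position"],3),np.round(s["ft_force"],1),s["grip_width"])
im={n:ctrl.get_image(n)[:,:,::-1].copy() for n in("scene","top")}
for n in im: cv2.imwrite(f"pics/{n}_end.png",im[n])
b=lambda n:cv2.imread(f"pics/{n}0.png")
z=lambda i,a:cv2.resize(i[a[1]:a[1]+90,a[0]:a[0]+133],(400,270),interpolation=cv2.INTER_CUBIC)
cv2.imwrite("pics/z6.png",np.vstack([np.hstack([z(im["scene"],(215,190)),z(im["top"],(290,130))]),np.hstack([z(b("scene"),(215,190)),cv2.resize(im["scene"][130:310,340:560],(400,270))])]))
E
python3 flap.py
```

```text
38.05 [ 0.585 -0.289  0.212] [ 0.6 -0.6  0.1] 0.6000095681077274
scene
   (70, np.float64(88.0), 'in', np.float64(1.1), [372.0, 194.0, 384.0, 263.0])
   (24, np.float64(93.0), 'in', np.float64(0.1), [374.0, 221.0, 370.0, 197.0])
top
   (100, np.float64(79.5), 'out', np.float64(0.3), [258.0, 230.0, 232.0, 133.0])
   (82, np.float64(5.5), 'in', np.float64(0.3), [166.0, 155.0, 186.0, 235.0])
   (62, np.float64(13.5), 'in', np.float64(0.1), [180.0, 172.0, 195.0, 232.0])
   (46, np.float64(24.5), 'in', np.float64(0.4), [190.0, 154.0, 201.0, 199.0])
   (44, np.float64(11.0), 'in', np.float64(0.1), [192.0, 232.0, 181.0, 189.0])
   (21, np.float64(24.5), 'in', np.float64(0.1), [202.0, 200.0, 207.0, 221.0])
```

View pics/z6.png

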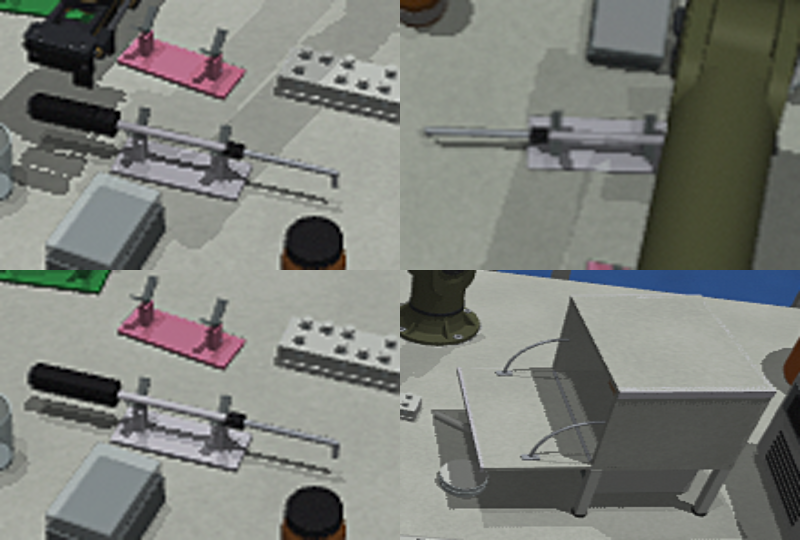

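The final picture shows the pole back in both saddles exactly as at the start, hook down at scene (326,250). The flap lies level on its stays and the bystanders are in place. Handing in.

```bash
python3 -c "
from bench import ctrl
print(ctrl.close_job())"
```

```text
the job is handed in; nothing more can be done
None
```

I opened the flap with the hook until it stopped at about 90° (pull forces of about 5 N), unhooked the pole, laid it back in both saddles, and handed the job in at 38 s; the hook missed the ring on the first try.

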